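# Hold the loupe over the stained specimen

## Task

Lift the black dust cap off the slide on the light pad and set it down on the cabinet top, off the pad. Then pick up the black loupe, lift it over the row of bottles in the blue rack (over the row, not round its end), and stop with it hovering upright about 10 mm above the slide's glass, centred over the purple specimen and touching nothing but the gripper. Leave the bottles, the can and the slide where they are, and finish while still holding the loupe there, motionless: do not put it down.

Things in the scene. Friction and masses are not known exactly. Their poses are not given: they have to be found in the camera images.
- light_pad: flat grey light pad with a white window, fixed to the cabinet top, 150 (x) x 92 (y) x 10 mm; origin at the centre of its underside, at the height of the cabinet top. It lies on one side of the rack (left or right), the loupe on the other
- slide: clear plastic slide tray, 35 (x) x 84 (y) mm, lying loose on the pad, holding one glass slide; origin at the centre of its underside, z up. The tray's floor and glass end 4 mm above the origin; rails 5 mm wide along both long edges stand 7 mm high. Yellow label at its +y end, round purple-pink specimen 8 mm off the tray's centre, away from the label
- specimen (a point): centre of the round purple-pink specimen (12 mm across), on the upper face of the glass, 14 mm above the cabinet top (10 mm pad + 4 mm); in the slide's frame at x 0, y -8 mm; axes as the slide's, z up. At the start the dust cap hides it
- cover: round black dust cap, 47 mm outside diameter, 13 mm tall, 15 g, lying open side down on the tray's rails, covering the specimen. Origin at the centre of the outside of its closed end, which is now on top (z axis points down): at the start its origin is 30 mm above the cabinet top, its rim 17 mm. It can be gripped from above across its diameter
- loupe: black round focusing loupe, 35 mm in diameter, 27 mm tall, 25 to 45 g, standing on the cabinet top with its ribbed ring and lens up; origin at the centre of its foot (underside), z up; grip it by its sides from above
- rack: blue open rack, fixed, 183 (x) x 48 (y) x 32 mm, four compartments in a row along its x; origin at the centre of its underside. With the bottles in it it stands 88 mm high. The row runs away from the robot, between the loupe and the pad
- bottle_1: brown dropper bottle with black cap and teat, 36 mm wide, 85 mm tall, standing loose in a compartment of the rack; leave it there; origin at the centre of its underside
- bottle_2: brown dropper bottle with black cap and teat, 36 mm wide, 85 mm tall, standing loose in a compartment of the rack; leave it there; origin at the centre of its underside
- bottle_3: brown dropper bottle with black cap and teat, 36 mm wide, 85 mm tall, standing loose in a compartment of the rack; leave it there; origin at the centre of its underside
- white_can: white can with clear ribbed lid, 34 mm in diameter, 58 mm tall, standing loose in a compartment of the rack; leave it there; origin at the centre of its underside
There are look-alikes about, which are no part of the job. Several things have the shape of the cover; the one meant has the colours described above.

How it is judged:
By the outcome, as a careful person would: the job done as asked, in the order asked, and still so for the second after the job is handed in, while the arm keeps its last pose, push and grip.
It also fails if it takes over 61 s, if anything falls off the work surface, if the arm or the gripper's body presses on something with over 40 N, if the wrist force passes 120 N, or if a joint passes its speed limit or range.

## Robot

A 6-joint arm with a two-finger parallel gripper is mounted at the origin on a cart in front of the work surface, level with it; the furniture and walls round the work are solid. World frame = base frame: x ahead of the robot, y to its left, z up, the work surface at z = 0. Lengths are in mm, angles in rad, forces in N, time in s.
With the tool pointing down it reaches from about 350 to 875 mm from the base axis. Payload 4.2 kg.
Tool frame: the origin (TCP) lies midway between the tips of the shut fingers; the grasp point (between the pads) lies 19 mm behind it; z points along the fingers, y is the line along which they close (so a half turn about z gives the same grasp; the last joint's range is limited). The gripper opens to 85 mm and grips with 20 to 120 N. Pads are 22 mm wide; open, the fingers measure 114 mm over their backs; the gripper's body (76 mm by 85 mm) begins 54 mm behind the grasp point. The pads swing forward as they close: fully open they stand 13 mm farther back than shut.
Start: joints at [1.421, 0.385, 0.008, 0, -1.194, -0.259], TCP at [248.409, 573.491, 198.612] pointing down, gripper open.
Joint ranges: [-3.14, 3.14], [-1.21, 2.06], [-1.07, 1.41], [-3.16, 2.05], [-2.99, -0.16], [-3.1, 3.1]. Speed limits (rad/s): [2.79, 2.79, 3.14, 3.14, 3.14, 3.14].

## Interface

Orientations are given as a unit quaternion [x, y, z, w].
In Python, from bench import arm gives the robot as it stands.
- The arm moves only by the tool send_rows, never from a script. Its argument "targets" is a list of rows, each an object of numbers: "gripper": the gripper command: -1 is fully open, 1 is shut, values between are in proportion; "x", "y", "z": the shift along the tool's x, y, z in cm; "ax", "ay", "az": the turn, a rotation vector about the tool's x, y, z in degrees. A call has 1 to 5 rows; each row shifts and turns the commanded pose from where the row before left it, along the tool's axes as they then stand; what a row does not reach is not made up. A row lasts 1/12 s, in which the tool goes at most 41.7 mm and 7.16 degrees, less where a joint would pass 70% of its speed; a pose out of reach is approached as far as the arm can. A call is refused whole if a number of a shift passes 4.17 or a number of a turn 7.16, either way. A call with a gripper value outside its range is refused whole. The fingers move at their own pace and stop on an object; the grip force is fixed at half the most. Time passes only in rows, so rows that do not move let the fingers close. It gives the time, the measured TCP pose, the force, the opening and the grip force at its end, in the units of the state.
- arm.read_state(): the state, without advancing time (a new reading comes with each control period).
- arm.get_image(name): name is "side" or "top"; returns (picture, depth): 420x560x3 uint8, red, green, blue; 420x560 float32, mm along the optical axis (not along the pixel's ray), 0 where there is no reading.
- arm.camera_model(name): a dict with "fx", "fy", "cx", "cy" (pixels), "cam_to_world" (4x4, takes a point from camera to world coordinates). Camera axes: x right, y down, z forward; pixel columns grow to the right and rows downward; lengths in mm; the calibration is good to about 2 mm. A picture is of the moment at which its call begins. camera_model takes no time and is no camera call.
- arm.job_done(): hands the job in; it is judged then, once.
Trained networks look in the newest picture that a camera, given by its name, has taken for a name from the list of things; names that differ only in an ending like _2 or _b are one class to them, and where a whole thing is asked for, a point or a joint stands for the part that bears it (a point fixed in the world has none). Each returns a list of dicts, best first, with "score" (0 to 1); they miss things now and then, are a little off and sometimes report something else, mostly with a low value. They report only what shows in the picture. A call takes as long as a camera call. They do not tell look-alikes from the thing itself.
- arm.boxes_of(camera, thing): "rect" ([left, top, width, height] in pixels, round what is visible of it).
The state is a dict: "clock": time; "joints": joint angles; "joint_vel": joint speeds; "joint_efforts": joint torques, N m; "position": TCP position; "ee_rot": TCP orientation; "contact_force": force on the tool from outside, world axes, zero at the start; "wrist_torque": the same for the moment, N m; "gripper_width": finger opening in mm; "grasp_force": force on a finger pad.
Only numpy, scipy, OpenCV 4.12 (cv2) and the standard library are available. Lean on these libraries where they do the work, as an engineer would, in place of code of your own. Each camera call takes 0.05 s, during which the arm holds its last target. There are 200 camera calls.

## Working session

There is one attempt and no reset: what is moved stays moved. The work goes in short steps, Python scripts to look and compute and a tool call to move; the robot and the scene stay as the last step left them, time stands still between calls to the robot, and variables do not carry over. Pictures are saved under pics/ and viewed, at most 11 in all, crops included, and the job is handed in when it is done.

Besides the shell and the picture viewer there is one more tool, called after "Request:" in YAML: its name, and indented under it one key for each argument. send_rows: Moves the arm, as the interface text tells. Its arguments: {"type":"object","properties":{"targets":{"type":"array"}},"required":["targets"]}

```bash
mkdir -p pics; cat > h.py <<'E'
from bench import arm
import numpy as np, cv2
def shot(c,name=None):
    im,d=arm.get_image(c)
    if name: cv2.imwrite('pics/'+name,im[:,:,::-1])
    return im,d
def world(c,d,u,v,z=None):
    m=arm.camera_model(c);T=np.array(m['cam_to_world'])
    r=np.array([(u-m['cx'])/m['fx'],(v-m['cy'])/m['fy'],1.])
    if z is None:
        p=r*d[int(v),int(u)]
        return T[:3,:3]@p+T[:3,3]
    R=T[:3,:3]@r
    return T[:3,3]+R*(z-T[2,3])/R[2]
E
python3 - <<'E'
from h import *
im,d=shot('top','t1.png');np.save('t1.npy',d)
for n in ['light_pad','slide','cover','loupe','rack','bottle_1','white_can']:
    for b in arm.boxes_of('top',n):
        l,t,w,h=b['rect'];u,v=l+w/2,t+h/2
        print(n,round(b['score'],2),np.round([l,t,w,h]),world('top',d,u,v).round())
im,d2=shot('side','s1.png')
s=arm.read_state();print(s['position'],s['ee_rot'],s['gripper_width'],s['clock'])
print(np.round(arm.camera_model('top')['cam_to_world'],2))
E
```

```text
light_pad 0.65 [346. 142.  48.  64.] [ 591. -199.   31.]
slide 0.8 [361. 159.  15.  39.] [ 582. -197.   31.]
cover 0.66 [358. 165.  23.  22.] [ 589. -199.   27.]
cover 0.64 [305. 178.  27.  19.] [567. -85.  15.]
rack 0.77 [265. 169.  28.  85.] [512.   7.  45.]
bottle_1 0.72 [275. 193.  13.  18.] [530.   1.  66.]
bottle_1 0.54 [272. 213.  15.  14.] [489.   5.  86.]
bottle_1 0.53 [273. 234.  15.  14.] [444.   4.  79.]
bottle_1 0.49 [359. 160.  14.  36.] [ 583. -190.   32.]
bottle_1 0.43 [190. 185.  12.  16.] [562. 193.  25.]
white_can 0.74 [267. 170.  18.  18.] [580.  12.  59.]
[248.40598972 573.44792286 198.51706184] [ 9.79178112e-01 -2.03002996e-01 -1.64640109e-05  8.83822453e-05] 84.89392073980495 0.45
[[-3.00000e-02 -9.90000e-01  1.20000e-01  3.79020e+02]
 [-1.00000e+00  3.00000e-02  0.00000e+00 -3.49000e+00]
 [-0.00000e+00 -1.20000e-01 -9.90000e-01  1.07369e+03]
 [ 0.00000e+00  0.00000e+00  0.00000e+00  1.00000e+00]]
```

```bash
python3 - <<'E'
import cv2
i=cv2.imread('pics/t1.png')
cv2.imwrite('pics/c1.png',cv2.resize(i[130:280,160:420],None,fx=3,fy=3,interpolation=cv2.INTER_CUBIC))
E
```

```text
(no output)
```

View pics/c1.png

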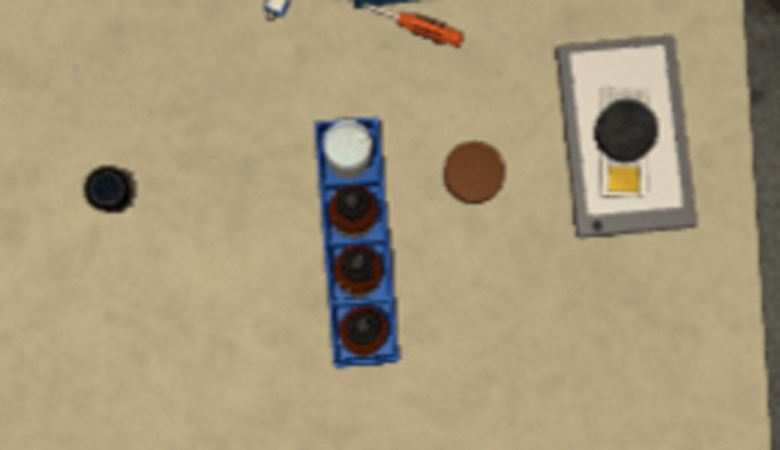

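View pics/s1.png

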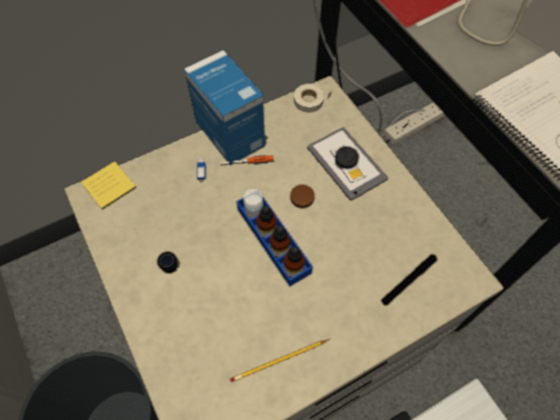

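The black cap at full-image (369,173) on the pad is the cover. The disc of the same shape at (318,187) is brown, so it is a look-alike. The crop confirms this. The loupe is at (196,193), and the label faces the robot.

```bash
cat >> h.py <<'E'
def blob(c,im,d,box,fn,z=None):
    """centroid + cloud of the largest blob in box=(l,t,r,b) where fn(hsv)"""
    l,t,r,b=box;hsv=cv2.cvtColor(im,cv2.COLOR_RGB2HSV).astype(int)
    m=np.zeros(d.shape,np.uint8);m[t:b,l:r]=fn(hsv)[t:b,l:r]
    n,lab,st,cen=cv2.connectedComponentsWithStats(m)
    k=1+np.argmax(st[1:,4]);v,u=np.where(lab==k)
    P=np.array([world(c,d,a,e) for a,e in zip(u,v) if d[e,a]>0])
    return dict(px=cen[k],n=st[k,4],bb=st[k,:4],cw=None if z is None else world(c,d,*cen[k],z=z),P=P,uv=np.c_[u,v])
dark=lambda h:h[...,2]<75
yel=lambda h:(h[...,0]>12)&(h[...,0]<35)&(h[...,1]>150)&(h[...,2]>120)
E
python3 - <<'E'
from h import *
def rep(n,r,zlo,zhi):
    P=r['P'];P=P[(P[:,2]>zlo)&(P[:,2]<zhi)]
    print(n,r['px'].round(1),r['n'],r['bb'],'cen',r['cw'].round(1),'cloud',P.mean(0).round(1),P.min(0).round(),P.max(0).round(),np.median(P[:,2]).round(1))
for c,nm in [('top','t1'),('side','s1')]:
    im,d=shot(c)
    B={'top':[(350,150,390,200),(180,178,212,208),(355,175,385,200)],'side':[(330,142,364,172),(150,245,185,280),(345,160,370,185)]}[c]
    rep(c+' cover',blob(c,im,d,B[0],dark,30),22,45)
    rep(c+' loupe',blob(c,im,d,B[1],dark,27),-10,60)
    rep(c+' label',blob(c,im,d,B[2],yel,14),-10,60)
im,d=shot('top')
# pad outline direction and occupied height map
P=np.array([[world('top',d,u,v) for u in range(120,420)] for v in range(110,290)])
for x in range(380,720,20):
    print(x,[int(P[...,2][(abs(P[...,0]-x)<10)&(abs(P[...,1]-y)<10)].max(initial=-9)) for y in range(240,-280,-20)])
E
```

```text
top cover [368.2 173.3] 324 [358 164  21  20] cen [ 593.4 -195.8   30. ] cloud [ 593.7 -196.3   29.8] [ 571. -219.   22.] [ 615. -175.   36.] 30.0
top loupe [196.1 192.9] 195 [188 186  17  15] cen [561.2 190.7  27. ] cloud [561.5 191.1  25. ] [546. 176.   0.] [578. 209.  32.] 26.1
top label [367.6 189.3] 76 [363 186  10   8] cen [ 559.9 -195.5   14. ] cloud [ 559.7 -195.2   15.2] [ 551. -207.    9.] [ 568. -184.   20.] 15.0
side cover [346.2 157.4] 385 [335 147  23  21] cen [ 592.8 -193.7   30. ] cloud [ 593.2 -194.5   30.1] [ 571. -216.   22.] [ 616. -174.   36.] 30.4
side loupe [167.6 262. ] 331 [158 252  21  21] cen [558.9 192.9  27. ] cloud [560.2 192.8  24.4] [546. 177.  -1.] [580. 209.  32.] 26.3
side label [355.  173.3] 70 [350 169  12  10] cen [ 561.7 -196.1   14. ] cloud [ 561.1 -195.5   15.3] [ 553. -206.   11.] [ 569. -185.   21.] 15.3Traceback (most recent call last):
  File "<stdin>", line 13, in <module>
  File "h.py", line 8, in world
    m=arm.camera_model(c);T=np.array(m['cam_to_world'])
ValueError: time passes only in moves, steps and waits
```

Request:
send_rows:
  targets:
    - {"az": -5.86, "gripper": -1}
    - {"az": -5.86, "gripper": -1}
    - {"az": -5.86, "gripper": -1}
    - {"az": -5.85, "gripper": -1}
    - {"x": 1.64, "y": 3.66, "gripper": -1}

```text
$.targets[0]: bad value
```

```bash
python3 - <<'E'
from h import *
s=arm.read_state();print(s['position'],s['ee_rot'])
for p in [(385,300),(435,258),(302,195)]: print(world('side',None,*p,z=0).round())
E
```

```text
[248.38477913 573.46439059 198.59513206] [ 9.79181320e-01 -2.02987542e-01 -2.42213530e-05  2.81461572e-05]
[ 326. -105.    0.]
[ 347. -228.    0.]
[576. -86.   0.]
```

Request:
send_rows:
  targets:
    - {"x": 0, "y": 0, "z": 0, "ax": 0, "ay": 0, "az": -5.86, "gripper": -1}
    - {"x": 0, "y": 0, "z": 0, "ax": 0, "ay": 0, "az": -5.86, "gripper": -1}
    - {"x": 0, "y": 0, "z": 0, "ax": 0, "ay": 0, "az": -5.86, "gripper": -1}
    - {"x": 0, "y": 0, "z": 0, "ax": 0, "ay": 0, "az": -5.85, "gripper": -1}
    - {"x": 1.64, "y": 3.66, "z": 0, "ax": 0, "ay": 0, "az": 0, "gripper": -1}

```text
clock: 1.02
position: [263.6, 541.0, 197.4]
ee_rot: [1.0, 0.004, 0.0, -0.001]
contact_force: [1.8, 0.8, 1.0]
gripper_width: 85.4
grasp_force: 0.0
```

Request:
send_rows:
  targets:
    - {"x": 1.64, "y": 3.66, "z": 0, "ax": 0, "ay": 0, "az": 0, "gripper": -1}
    - {"x": 1.64, "y": 3.66, "z": 0, "ax": 0, "ay": 0, "az": 0, "gripper": -1}
    - {"x": 1.64, "y": 3.66, "z": 0, "ax": 0, "ay": 0, "az": 0, "gripper": -1}
    - {"x": 1.64, "y": 3.66, "z": 0, "ax": 0, "ay": 0, "az": 0, "gripper": -1}
    - {"x": 1.64, "y": 3.66, "z": 0, "ax": 0, "ay": 0, "az": 0, "gripper": -1}

```text
clock: 1.43
position: [347.2, 352.1, 198.9]
ee_rot: [1.0, 0.0, 0.0, -0.0]
contact_force: [1.6, -0.3, -0.1]
gripper_width: 85.1
grasp_force: 0.0
```

Request:
send_rows:
  targets:
    - {"x": 1.64, "y": 3.66, "z": 0, "ax": 0, "ay": 0, "az": 0, "gripper": -1}
    - {"x": 1.64, "y": 3.66, "z": 0, "ax": 0, "ay": 0, "az": 0, "gripper": -1}
    - {"x": 1.64, "y": 3.66, "z": 0, "ax": 0, "ay": 0, "az": 0, "gripper": -1}
    - {"x": 1.64, "y": 3.66, "z": 0, "ax": 0, "ay": 0, "az": 0, "gripper": -1}
    - {"x": 1.64, "y": 3.66, "z": 0, "ax": 0, "ay": 0, "az": 0, "gripper": -1}

```text
clock: 1.85
position: [429.3, 169.1, 199.1]
ee_rot: [1.0, 0.0, 0.0, -0.0]
contact_force: [0.9, 0.4, 0.3]
gripper_width: 85.6
grasp_force: 0.0
```

Request:
send_rows:
  targets:
    - {"x": 1.64, "y": 3.66, "z": 0, "ax": 0, "ay": 0, "az": 0, "gripper": -1}
    - {"x": 1.64, "y": 3.66, "z": 0, "ax": 0, "ay": 0, "az": 0, "gripper": -1}
    - {"x": 1.64, "y": 3.66, "z": 0, "ax": 0, "ay": 0, "az": 0, "gripper": -1}
    - {"x": 1.64, "y": 3.66, "z": 0, "ax": 0, "ay": 0, "az": 0, "gripper": -1}
    - {"x": 1.64, "y": 3.66, "z": 0, "ax": 0, "ay": 0, "az": 0, "gripper": -1}

```text
clock: 2.27
position: [511.4, -14.1, 199.1]
ee_rot: [1.0, 0.0, 0.0, -0.0]
contact_force: [2.7, 0.8, 0.3]
gripper_width: 85.5
grasp_force: 0.0
```

Request:
send_rows:
  targets:
    - {"x": 1.64, "y": 3.66, "z": 0, "ax": 0, "ay": 0, "az": 0, "gripper": -1}
    - {"x": 1.64, "y": 3.66, "z": 0, "ax": 0, "ay": 0, "az": 0, "gripper": -1}
    - {"x": 1.64, "y": 3.66, "z": 0, "ax": 0, "ay": 0, "az": 0, "gripper": -1}
    - {"x": 1.64, "y": 3.66, "z": 0, "ax": 0, "ay": 0, "az": 0, "gripper": -1}
    - {"x": 1.64, "y": 3.66, "z": 0, "ax": 0, "ay": 0, "az": 0, "gripper": -1}

```text
clock: 2.68
position: [593.4, -197.1, 198.8]
ee_rot: [1.0, -0.0, 0.0, 0.0]
contact_force: [1.0, 0.5, 0.3]
gripper_width: 85.5
grasp_force: 0.0
```

Request:
send_rows:
  targets:
    - {"x": 0, "y": 0, "z": 2, "ax": 0, "ay": 0, "az": 0, "gripper": -1}
    - {"x": 0, "y": 0, "z": 3, "ax": 0, "ay": 0, "az": 0, "gripper": -1}
    - {"x": 0, "y": 0, "z": 3, "ax": 0, "ay": 0, "az": 0, "gripper": -1}
    - {"x": 0, "y": 0, "z": 2, "ax": 0, "ay": 0, "az": 0, "gripper": -1}
    - {"x": 0, "y": 0, "z": 0, "ax": 0, "ay": 0, "az": 0, "gripper": -1}

```text
clock: 3.1
position: [589.3, -194.6, 93.3]
ee_rot: [1.0, -0.001, -0.005, -0.001]
contact_force: [-1.0, -0.7, -0.2]
gripper_width: 85.4
grasp_force: 0.0
```

Request:
send_rows:
  targets:
    - {"x": 0, "y": 0, "z": 1, "ax": 0, "ay": 0, "az": 0, "gripper": -1}
    - {"x": 0, "y": 0, "z": 0, "ax": 0, "ay": 0, "az": 0, "gripper": -1}
    - {"x": 0, "y": 0, "z": 0, "ax": 0, "ay": 0, "az": 0, "gripper": -1}

```text
clock: 3.35
position: [593.7, -195.1, 89.8]
ee_rot: [1.0, 0.0, 0.001, 0.0]
contact_force: [0.0, -0.5, -0.5]
gripper_width: 85.4
grasp_force: 0.0
```

Request:
send_rows:
  targets:
    - {"x": 0, "y": 0, "z": 2, "ax": 0, "ay": 0, "az": 0, "gripper": -1}
    - {"x": 0, "y": 0, "z": 2, "ax": 0, "ay": 0, "az": 0, "gripper": -1}
    - {"x": 0, "y": 0, "z": 1.5, "ax": 0, "ay": 0, "az": 0, "gripper": -1}
    - {"x": 0, "y": 0, "z": 1.0, "ax": 0, "ay": 0, "az": 0, "gripper": -1}
    - {"x": 0, "y": 0, "z": 0.7, "ax": 0, "ay": 0, "az": 0, "gripper": -1}

```text
clock: 3.77
position: [593.5, -195.1, 16.8]
ee_rot: [1.0, 0.0, 0.001, 0.0]
contact_force: [0.1, 0.2, -0.3]
gripper_width: 85.4
grasp_force: 0.0
```

Request:
send_rows:
  targets:
    - {"x": 0, "y": 0, "z": 0, "ax": 0, "ay": 0, "az": 0, "gripper": -0.7}
    - {"x": 0, "y": 0, "z": 0, "ax": 0, "ay": 0, "az": 0, "gripper": -0.4}
    - {"x": 0, "y": 0, "z": 0, "ax": 0, "ay": 0, "az": 0, "gripper": -0.3}
    - {"x": 0, "y": 0, "z": 0, "ax": 0, "ay": 0, "az": 0, "gripper": -0.3}

```text
clock: 4.1
position: [593.8, -195.2, 17.8]
ee_rot: [1.0, 0.0, 0.001, 0.0]
contact_force: [0.5, -0.1, 0.4]
gripper_width: 55.4
grasp_force: 0.0
```

Request:
send_rows:
  targets:
    - {"x": 0, "y": 0, "z": 0, "ax": 0, "ay": 0, "az": 0, "gripper": -0.2}
    - {"x": 0, "y": 0, "z": 0, "ax": 0, "ay": 0, "az": 0, "gripper": -0.13}
    - {"x": 0, "y": 0, "z": 0, "ax": 0, "ay": 0, "az": 0, "gripper": -0.05}
    - {"x": 0, "y": 0, "z": 0, "ax": 0, "ay": 0, "az": 0, "gripper": 0.2}
    - {"x": 0, "y": 0, "z": 0, "ax": 0, "ay": 0, "az": 0, "gripper": 0.2}

```text
clock: 4.52
position: [592.9, -195.1, 16.7]
ee_rot: [1.0, 0.0, 0.0, 0.0]
contact_force: [-0.2, -0.5, -0.5]
gripper_width: 33.9
grasp_force: 0.0
```

Request:
send_rows:
  targets:
    - {"x": 0, "y": 0, "z": 0, "ax": 0, "ay": 0, "az": 0, "gripper": 1}
    - {"x": 0, "y": 0, "z": 0, "ax": 0, "ay": 0, "az": 0, "gripper": 1}
    - {"x": 0, "y": 0, "z": -0.5, "ax": 0, "ay": 0, "az": 0, "gripper": 1}
    - {"x": 0, "y": 0, "z": -1, "ax": 0, "ay": 0, "az": 0, "gripper": 1}
    - {"x": 0, "y": 0, "z": -2, "ax": 0, "ay": 0, "az": 0, "gripper": 1}

```text
clock: 4.93
position: [591.3, -194.8, 50.4]
ee_rot: [1.0, -0.0, -0.002, -0.0]
contact_force: [-0.4, 0.0, 0.3]
gripper_width: -0.1
grasp_force: 0.0
```

```bash
python3 - <<'E'
from h import *
im,d=shot('side','s2.png');print(arm.read_state()['position'])
i=cv2.imread('pics/s2.png');cv2.imwrite('pics/c2.png',cv2.resize(i[100:220,270:400],None,fx=4.5,fy=4.5,interpolation=cv2.INTER_CUBIC))
E
```

```text
[ 595.24713198 -195.77087203   56.53182722]
```

View pics/c2.png

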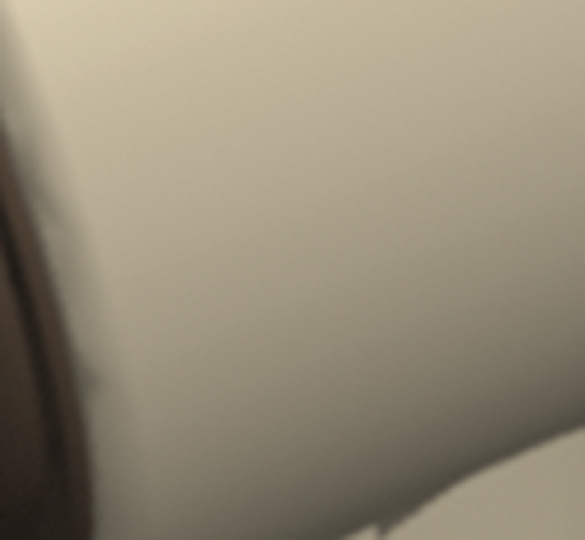

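The arm blocks the side view. I'll use the top camera instead.

```bash
python3 - <<'E'
from h import *
im,d=shot('top','t2.png');np.save('t2.npy',d)
i=cv2.imread('pics/t2.png');cv2.imwrite('pics/c3.png',cv2.resize(i[110:250,260:440],None,fx=4,fy=4,interpolation=cv2.INTER_CUBIC))
E
```

```text
(no output)
```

View pics/c3.png

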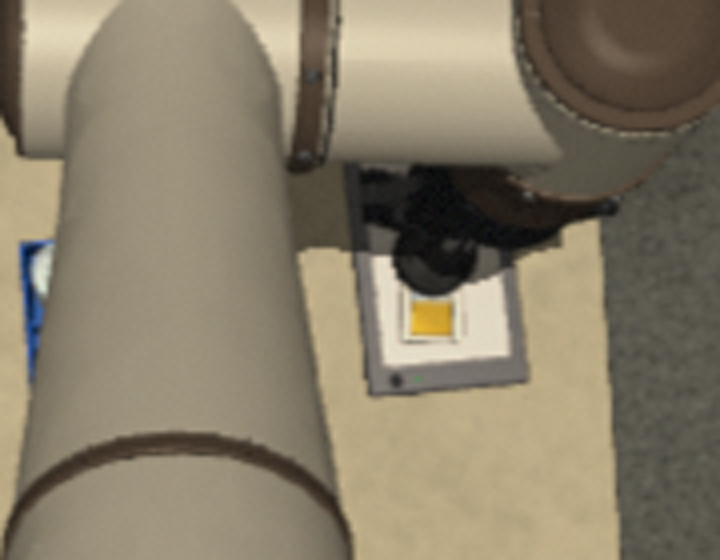

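The cap is still on the slide at about (368,175), so the grasp missed. I'll move clear and look again.

Request:
send_rows:
  targets:
    - {"x": 0, "y": 0, "z": -4, "ax": 0, "ay": 0, "az": 0, "gripper": -0.1}
    - {"x": -2, "y": -2, "z": -3, "ax": 0, "ay": 0, "az": 0, "gripper": -0.1}
    - {"x": -2.5, "y": -2.5, "z": -2, "ax": 0, "ay": 0, "az": 0, "gripper": -0.1}
    - {"x": -2.5, "y": -2.5, "z": 0, "ax": 0, "ay": 0, "az": 0, "gripper": -0.1}
    - {"x": -2.5, "y": -2.5, "z": 0, "ax": 0, "ay": 0, "az": 0, "gripper": -0.1}

```text
clock: 5.45
position: [497.8, -99.3, 143.5]
ee_rot: [1.0, -0.0, 0.002, -0.0]
contact_force: [-1.3, 1.0, -0.4]
gripper_width: 47.3
grasp_force: 0.0
```

Request:
send_rows:
  targets:
    - {"x": -2.5, "y": -2.5, "z": 0, "ax": 0, "ay": 0, "az": 0, "gripper": -0.1}
    - {"x": -2.5, "y": -2.5, "z": 0, "ax": 0, "ay": 0, "az": 0, "gripper": -0.1}
    - {"x": -1.5, "y": -1.5, "z": 0, "ax": 0, "ay": 0, "az": 0, "gripper": -0.1}
    - {"x": 0, "y": 0, "z": 0, "ax": 0, "ay": 0, "az": 0, "gripper": -0.1}
    - {"x": 0, "y": 0, "z": 0, "ax": 0, "ay": 0, "az": 0, "gripper": -0.1}

```text
clock: 5.87
position: [432.6, -34.4, 142.5]
ee_rot: [1.0, 0.001, 0.001, -0.0]
contact_force: [0.5, -0.1, -0.3]
gripper_width: 46.9
grasp_force: 0.0
```

```bash
python3 - <<'E'
from h import *
im,d=shot('top','t3.png');im2,d2=shot('side','s3.png')
s=arm.read_state();print(s['position'],s['gripper_width'],s['clock'])
a=cv2.imread('pics/t3.png')[130:270,240:420];b=cv2.imread('pics/s3.png')[60:240,200:400]
a=cv2.resize(a,(390,303));b=cv2.resize(b,(400,360))
o=np.zeros((360,800,3),np.uint8);o[:303,:390]=a;o[:,400:]=b
cv2.imwrite('pics/c4.png',o)
for c,im,d,B in [('top',im,d,(350,150,390,200)),('side',im2,d2,(330,142,364,172))]:
    r=blob(c,im,d,B,dark,30);P=r['P'];P=P[(P[:,2]>22)&(P[:,2]<45)];print(c,r['px'],r['n'],r['bb'],r['cw'].round(1),P.mean(0).round(1) if len(P) else 0)
E
```

```text
[433.64561916 -35.10429798 142.09700559] 47.05223987468088 5.9667
top [368.17241379 173.31347962] 319 [358 164  21  20] [ 593.4 -195.8   30. ] [ 593.7 -196.2   29.7]
side [361. 142.] 5 [359 142   5   1] [ 609.9 -239.2   30. ] 0
```

View pics/c4.png

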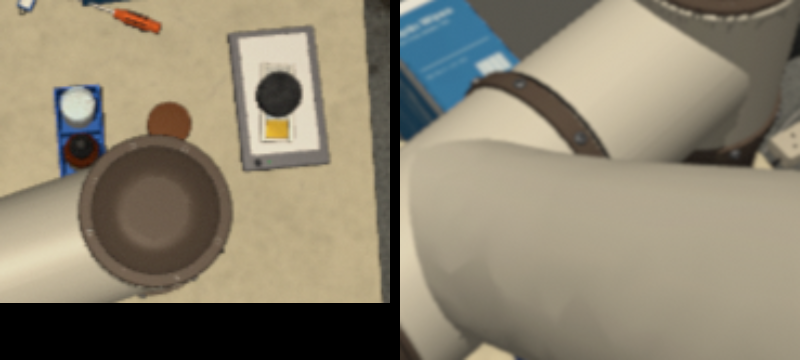

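The cap hasn't moved at all, so the fingers passed above it. I'll probe the bare cabinet top at a clear spot, with the opening at 47 mm, to learn the real fingertip height.

Request:
send_rows:
  targets:
    - {"x": 0, "y": 3.2, "z": 2, "ax": 0, "ay": 0, "az": 0, "gripper": -0.1}
    - {"x": 0, "y": 3.2, "z": 3, "ax": 0, "ay": 0, "az": 0, "gripper": -0.1}
    - {"x": 0, "y": 3.1, "z": 3, "ax": 0, "ay": 0, "az": 0, "gripper": -0.1}
    - {"x": 0, "y": 0, "z": 3, "ax": 0, "ay": 0, "az": 0, "gripper": -0.1}
    - {"x": 0, "y": 0, "z": 1.2, "ax": 0, "ay": 0, "az": 0, "gripper": -0.1}

```text
clock: 6.38
position: [430.7, -129.8, 18.4]
ee_rot: [1.0, -0.003, -0.003, -0.0]
contact_force: [-0.6, -0.5, 0.4]
gripper_width: 46.9
grasp_force: 0.0
```

Request:
send_rows:
  targets:
    - {"x": 0, "y": 0, "z": 0.5, "ax": 0, "ay": 0, "az": 0, "gripper": -0.1}
    - {"x": 0, "y": 0, "z": 0, "ax": 0, "ay": 0, "az": 0, "gripper": -0.1}
    - {"x": 0, "y": 0, "z": 0.3, "ax": 0, "ay": 0, "az": 0, "gripper": -0.1}
    - {"x": 0, "y": 0, "z": 0, "ax": 0, "ay": 0, "az": 0, "gripper": -0.1}

```text
clock: 6.72
position: [434.0, -127.4, 14.7]
ee_rot: [1.0, 0.0, 0.001, -0.0]
contact_force: [-0.8, 0.6, 0.1]
gripper_width: 46.8
grasp_force: 0.0
```

Request:
send_rows:
  targets:
    - {"x": 0, "y": 0, "z": 0.2, "ax": 0, "ay": 0, "az": 0, "gripper": -0.1}
    - {"x": 0, "y": 0, "z": 0, "ax": 0, "ay": 0, "az": 0, "gripper": -0.1}
    - {"x": 0, "y": 0, "z": 0, "ax": 0, "ay": 0, "az": 0, "gripper": -0.1}

```text
clock: 6.97
position: [433.4, -127.2, 12.8]
ee_rot: [1.0, 0.0, 0.001, -0.0]
contact_force: [0.3, -0.4, 0.7]
gripper_width: 46.9
grasp_force: 0.0
```

Request:
send_rows:
  targets:
    - {"x": 0, "y": 0, "z": 0.3, "ax": 0, "ay": 0, "az": 0, "gripper": -0.1}
    - {"x": 0, "y": 0, "z": 0, "ax": 0, "ay": 0, "az": 0, "gripper": -0.1}
    - {"x": 0, "y": 0, "z": 0.3, "ax": 0, "ay": 0, "az": 0, "gripper": -0.1}
    - {"x": 0, "y": 0, "z": 0, "ax": 0, "ay": 0, "az": 0, "gripper": -0.1}

```text
clock: 7.3
position: [432.5, -127.4, 5.7]
ee_rot: [1.0, 0.0, -0.0, -0.0]
contact_force: [-0.3, -0.7, -0.5]
gripper_width: 46.8
grasp_force: 0.0
```

Request:
send_rows:
  targets:
    - {"x": 0, "y": 0, "z": 0.3, "ax": 0, "ay": 0, "az": 0, "gripper": -0.1}
    - {"x": 0, "y": 0, "z": 0, "ax": 0, "ay": 0, "az": 0, "gripper": -0.1}
    - {"x": 0, "y": 0, "z": 0.2, "ax": 0, "ay": 0, "az": 0, "gripper": -0.1}
    - {"x": 0, "y": 0, "z": 0, "ax": 0, "ay": 0, "az": 0, "gripper": -0.1}

```text
clock: 7.63
position: [432.7, -127.5, 0.8]
ee_rot: [1.0, 0.0, -0.0, 0.0]
contact_force: [0.4, 0.2, 0.3]
gripper_width: 47.1
grasp_force: 0.0
```

```bash
python3 - <<'E'
from h import *
im,d=shot('side','s4.png')
s=arm.read_state();print(s['position'],s['contact_force'])
m=arm.camera_model('side');T=np.array(m['cam_to_world']);print(T[:3,3].round())
p=np.linalg.inv(T)@np.r_[s['position'],1];u,v=m['fx']*p[0]/p[2]+m['cx'],m['fy']*p[1]/p[2]+m['cy'];print(u,v,p[2],d[int(v),int(u)])
l,t=int(max(0,u-70)),int(max(0,v-80))
cv2.imwrite('pics/c5.png',cv2.resize(cv2.imread('pics/s4.png')[t:t+120,l:l+140],None,fx=4.5,fy=4.5,interpolation=cv2.INTER_CUBIC));print(l,t)
E
```

```text
[ 432.7491262  -127.44837847    0.91729695] [ 0.31360709 -0.60660943  0.97920366]
[162. 194. 829.]
361.41296909081075 244.61670022654033 915.269953617607 96.048225
291 164
```

View pics/c5.png

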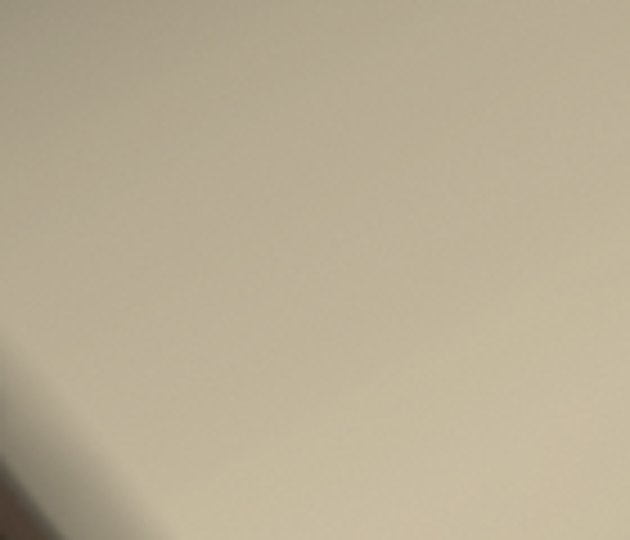

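The arm stands right in front of the side camera, so that view is useless here. I'll keep probing.

Request:
send_rows:
  targets:
    - {"x": 0, "y": 0, "z": 0.2, "ax": 0, "ay": 0, "az": 0, "gripper": -0.1}
    - {"x": 0, "y": 0, "z": 0, "ax": 0, "ay": 0, "az": 0, "gripper": -0.1}
    - {"x": 0, "y": 0, "z": 0.2, "ax": 0, "ay": 0, "az": 0, "gripper": -0.1}
    - {"x": 0, "y": 0, "z": 0, "ax": 0, "ay": 0, "az": 0, "gripper": -0.1}

```text
clock: 8.02
position: [432.7, -127.4, -3.1]
ee_rot: [1.0, 0.0, -0.0, -0.0]
contact_force: [0.6, -0.5, -0.9]
gripper_width: 47.0
grasp_force: 0.0
```

Request:
send_rows:
  targets:
    - {"x": 0, "y": 0, "z": 0.2, "ax": 0, "ay": 0, "az": 0, "gripper": -0.1}
    - {"x": 0, "y": 0, "z": 0, "ax": 0, "ay": 0, "az": 0, "gripper": -0.1}

```text
clock: 8.18
position: [432.7, -127.4, -5.2]
ee_rot: [1.0, 0.0, -0.0, -0.0]
contact_force: [0.1, 0.2, -1.4]
gripper_width: 47.1
grasp_force: 0.0
```

Request:
send_rows:
  targets:
    - {"x": 0, "y": 0, "z": 0.2, "ax": 0, "ay": 0, "az": 0, "gripper": -0.1}
    - {"x": 0, "y": 0, "z": 0, "ax": 0, "ay": 0, "az": 0, "gripper": -0.1}

```text
clock: 8.35
position: [432.7, -127.4, -7.2]
ee_rot: [1.0, 0.0, -0.0, -0.0]
contact_force: [0.8, 0.2, 0.8]
gripper_width: 46.9
grasp_force: 0.0
```

Request:
send_rows:
  targets:
    - {"x": 0, "y": 0, "z": 0.1, "ax": 0, "ay": 0, "az": 0, "gripper": -0.1}
    - {"x": 0, "y": 0, "z": 0, "ax": 0, "ay": 0, "az": 0, "gripper": -0.1}

```text
clock: 8.52
position: [432.8, -127.4, -8.0]
ee_rot: [1.0, 0.0, -0.0, -0.0]
contact_force: [-0.8, -0.1, -0.5]
gripper_width: 47.1
grasp_force: 0.0
```

Request:
send_rows:
  targets:
    - {"x": 0, "y": 0, "z": 0.2, "ax": 0, "ay": 0, "az": 0, "gripper": -0.1}
    - {"x": 0, "y": 0, "z": 0, "ax": 0, "ay": 0, "az": 0, "gripper": -0.1}

```text
clock: 8.68
position: [432.7, -127.4, -10.1]
ee_rot: [1.0, 0.0, -0.0, -0.0]
contact_force: [-0.9, -0.4, 0.0]
gripper_width: 46.6
grasp_force: 0.0
```

Request:
send_rows:
  targets:
    - {"x": 0, "y": 0, "z": 0.1, "ax": 0, "ay": 0, "az": 0, "gripper": -0.1}
    - {"x": 0, "y": 0, "z": 0, "ax": 0, "ay": 0, "az": 0, "gripper": -0.1}

```text
clock: 8.85
position: [432.8, -127.4, -11.0]
ee_rot: [1.0, 0.0, -0.0, -0.0]
contact_force: [0.1, -0.3, -0.2]
gripper_width: 46.7
grasp_force: 0.0
```

Request:
send_rows:
  targets:
    - {"x": 0, "y": 0, "z": 0.1, "ax": 0, "ay": 0, "az": 0, "gripper": -0.1}
    - {"x": 0, "y": 0, "z": 0, "ax": 0, "ay": 0, "az": 0, "gripper": -0.1}

```text
clock: 9.02
position: [432.9, -127.4, -12.0]
ee_rot: [1.0, 0.0, -0.0, 0.0]
contact_force: [0.1, 0.1, -0.3]
gripper_width: 47.4
grasp_force: 0.0
```

Request:
send_rows:
  targets:
    - {"x": 0, "y": 0, "z": 0.1, "ax": 0, "ay": 0, "az": 0, "gripper": -0.1}
    - {"x": 0, "y": 0, "z": 0, "ax": 0, "ay": 0, "az": 0, "gripper": -0.1}
    - {"x": 0, "y": 0, "z": 0.1, "ax": 0, "ay": 0, "az": 0, "gripper": -0.1}
    - {"x": 0, "y": 0, "z": 0, "ax": 0, "ay": 0, "az": 0, "gripper": -0.1}

```text
clock: 9.35
position: [432.8, -127.4, -14.0]
ee_rot: [1.0, 0.0, -0.0, -0.0]
contact_force: [-0.5, -0.1, -0.1]
gripper_width: 47.3
grasp_force: 0.0
```

Request:
send_rows:
  targets:
    - {"x": 0, "y": 0, "z": 0.1, "ax": 0, "ay": 0, "az": 0, "gripper": -0.1}
    - {"x": 0, "y": 0, "z": 0, "ax": 0, "ay": 0, "az": 0, "gripper": -0.1}

```text
clock: 9.52
position: [432.8, -127.4, -15.0]
ee_rot: [1.0, 0.0, -0.0, -0.0]
contact_force: [0.2, 0.6, 0.4]
gripper_width: 46.9
grasp_force: 0.0
```

Request:
send_rows:
  targets:
    - {"x": 0, "y": 0, "z": 0.1, "ax": 0, "ay": 0, "az": 0, "gripper": -0.1}
    - {"x": 0, "y": 0, "z": 0, "ax": 0, "ay": 0, "az": 0, "gripper": -0.1}

```text
clock: 9.68
position: [432.8, -127.4, -16.0]
ee_rot: [1.0, 0.0, -0.0, -0.0]
contact_force: [0.8, -0.4, 0.4]
gripper_width: 46.7
grasp_force: 0.0
```

Request:
send_rows:
  targets:
    - {"x": 0, "y": 0, "z": 0.1, "ax": 0, "ay": 0, "az": 0, "gripper": -0.1}
    - {"x": 0, "y": 0, "z": 0, "ax": 0, "ay": 0, "az": 0, "gripper": -0.1}

```text
clock: 9.85
position: [432.8, -127.4, -17.0]
ee_rot: [1.0, 0.0, -0.0, -0.0]
contact_force: [-0.3, 0.0, 0.9]
gripper_width: 47.1
grasp_force: 0.0
```

Request:
send_rows:
  targets:
    - {"x": 0, "y": 0, "z": 0.1, "ax": 0, "ay": 0, "az": 0, "gripper": -0.1}
    - {"x": 0, "y": 0, "z": 0, "ax": 0, "ay": 0, "az": 0, "gripper": -0.1}

```text
clock: 10.02
position: [432.8, -127.4, -18.0]
ee_rot: [1.0, 0.0, -0.0, -0.0]
contact_force: [-0.2, -0.0, -0.3]
gripper_width: 47.2
grasp_force: 0.0
```

Request:
send_rows:
  targets:
    - {"x": 0, "y": 0, "z": 0.1, "ax": 0, "ay": 0, "az": 0, "gripper": -0.1}
    - {"x": 0, "y": 0, "z": 0, "ax": 0, "ay": 0, "az": 0, "gripper": -0.1}

```text
clock: 10.18
position: [432.8, -127.4, -19.0]
ee_rot: [1.0, 0.0, -0.0, -0.0]
contact_force: [-0.4, -0.8, -0.3]
gripper_width: 46.9
grasp_force: 0.0
```

Request:
send_rows:
  targets:
    - {"x": 0, "y": 0, "z": 0.15, "ax": 0, "ay": 0, "az": 0, "gripper": -0.1}
    - {"x": 0, "y": 0, "z": 0, "ax": 0, "ay": 0, "az": 0, "gripper": -0.1}

```text
clock: 10.35
position: [432.7, -127.4, -20.6]
ee_rot: [1.0, 0.0, -0.0, -0.0]
contact_force: [0.2, 0.6, -0.2]
gripper_width: 47.3
grasp_force: 0.0
```

Request:
send_rows:
  targets:
    - {"x": 0, "y": 0, "z": 0.15, "ax": 0, "ay": 0, "az": 0, "gripper": -0.1}
    - {"x": 0, "y": 0, "z": 0, "ax": 0, "ay": 0, "az": 0, "gripper": -0.1}

```text
clock: 10.52
position: [432.8, -127.4, -22.1]
ee_rot: [1.0, 0.0, -0.0, 0.0]
contact_force: [0.0, -0.4, 0.6]
gripper_width: 46.9
grasp_force: 0.0
```

Request:
send_rows:
  targets:
    - {"x": 0, "y": 0, "z": 0.15, "ax": 0, "ay": 0, "az": 0, "gripper": -0.1}
    - {"x": 0, "y": 0, "z": 0, "ax": 0, "ay": 0, "az": 0, "gripper": -0.1}

```text
clock: 10.68
position: [432.7, -127.4, -23.6]
ee_rot: [1.0, 0.0, -0.0, 0.0]
contact_force: [0.4, 0.4, 0.9]
gripper_width: 47.0
grasp_force: 0.0
```

Request:
send_rows:
  targets:
    - {"x": 0, "y": 0, "z": 0.15, "ax": 0, "ay": 0, "az": 0, "gripper": -0.1}
    - {"x": 0, "y": 0, "z": 0, "ax": 0, "ay": 0, "az": 0, "gripper": -0.1}

```text
clock: 10.85
position: [432.8, -127.4, -25.1]
ee_rot: [1.0, 0.0, -0.0, -0.0]
contact_force: [-0.4, -0.6, 0.1]
gripper_width: 47.2
grasp_force: 0.0
```

```bash
python3 - <<'E'
from h import *
arm.get_image('top')
T=np.array(arm.camera_model('top')['cam_to_world']);m=arm.camera_model('top')
d=np.load('t2.npy');v,u=np.mgrid[0:420,0:560]
def cloud(d):
    c=np.stack([(u-m['cx'])/m['fx']*d,(v-m['cy'])/m['fy']*d,d],-1)
    return c@T[:3,:3].T+T[:3,3]
P=cloud(d)
for r in range(145,184,3): print(r,[tuple(P[r,c].round().astype(int)) for c in range(346,414,6)])
im,d=shot('top');P=cloud(d);s=arm.read_state();print(s['position'],s['joints'])
q=P[(P[...,2]>20)&(abs(P[...,0]-433)<150)&(P[...,1]<-60)&(P[...,1]>-260)]
for z0 in range(20,600,40):
    k=q[(q[:,2]>=z0)&(q[:,2]<z0+40)]
    if len(k):print(z0,len(k),k.min(0).round(),k.max(0).round())
E
```

```text
145 [(np.int64(561), np.int64(-98), np.int64(399)), (np.int64(561), np.int64(-106), np.int64(399)), (np.int64(560), np.int64(-115), np.int64(401)), (np.int64(559), np.int64(-123), np.int64(403)), (np.int64(559), np.int64(-132), np.int64(401)), (np.int64(559), np.int64(-141), np.int64(401)), (np.int64(558), np.int64(-150), np.int64(402)), (np.int64(558), np.int64(-158), np.int64(403)), (np.int64(557), np.int64(-166), np.int64(404)), (np.int64(556), np.int64(-175), np.int64(406)), (np.int64(553), np.int64(-180), np.int64(418)), (np.int64(551), np.int64(-187), np.int64(424))]
148 [(np.int64(559), np.int64(-99), np.int64(389)), (np.int64(558), np.int64(-107), np.int64(393)), (np.int64(557), np.int64(-116), np.int64(392)), (np.int64(558), np.int64(-125), np.int64(391)), (np.int64(556), np.int64(-133), np.int64(396)), (np.int64(556), np.int64(-142), np.int64(395)), (np.int64(556), np.int64(-151), np.int64(395)), (np.int64(555), np.int64(-160), np.int64(395)), (np.int64(555), np.int64(-168), np.int64(394)), (np.int64(555), np.int64(-177), np.int64(396)), (np.int64(552), np.int64(-184), np.i
[... 5999 characters left out ...]
p.int64(576), np.int64(-199), np.int64(31)), (np.int64(579), np.int64(-216), np.int64(11)), (np.int64(579), np.int64(-230), np.int64(11)), (np.int64(578), np.int64(-243), np.int64(11)), (np.int64(580), np.int64(-260), np.int64(-1)), (np.int64(579), np.int64(-273), np.int64(2)), (np.int64(579), np.int64(-287), np.int64(2)), (np.int64(697), np.int64(-478), np.int64(-640))]
[ 432.86545371 -127.42034119  -24.92405899] [ 7.57188972e-02  4.10320492e-01 -6.75361637e-01  1.76181010e-07
 -4.85245890e-01  1.49523127e+00]
20 85 [ 333. -217.   20.] [ 583. -164.   35.]
260 36 [ 387. -148.  261.] [ 391. -112.  297.]
300 635 [ 387. -131.  302.] [470. -60. 340.]
340 2876 [ 390. -169.  340.] [473. -60. 371.]
```

Request:
send_rows:
  targets:
    - {"x": 0, "y": 0, "z": 0.15, "ax": 0, "ay": 0, "az": 0, "gripper": -0.1}
    - {"x": 0, "y": 0, "z": 0, "ax": 0, "ay": 0, "az": 0, "gripper": -0.1}

```text
clock: 11.12
position: [432.8, -127.4, -26.5]
ee_rot: [1.0, 0.0, -0.0, -0.0]
contact_force: [0.7, -0.7, 0.3]
gripper_width: 47.3
grasp_force: 0.0
```

Request:
send_rows:
  targets:
    - {"x": 0, "y": 0, "z": 0.15, "ax": 0, "ay": 0, "az": 0, "gripper": -0.1}
    - {"x": 0, "y": 0, "z": 0, "ax": 0, "ay": 0, "az": 0, "gripper": -0.1}

```text
clock: 11.28
position: [432.7, -127.4, -28.1]
ee_rot: [1.0, 0.0, -0.0, 0.0]
contact_force: [0.1, -0.2, 0.2]
gripper_width: 46.9
grasp_force: 0.0
```

Request:
send_rows:
  targets:
    - {"x": 0, "y": 0, "z": 0.15, "ax": 0, "ay": 0, "az": 0, "gripper": -0.1}
    - {"x": 0, "y": 0, "z": 0, "ax": 0, "ay": 0, "az": 0, "gripper": -0.1}

```text
clock: 11.45
position: [432.7, -127.4, -29.6]
ee_rot: [1.0, 0.0, -0.0, -0.0]
contact_force: [-0.1, 0.7, -0.1]
gripper_width: 47.1
grasp_force: 0.0
```

Request:
send_rows:
  targets:
    - {"x": 0, "y": 0, "z": 0.15, "ax": 0, "ay": 0, "az": 0, "gripper": -0.1}
    - {"x": 0, "y": 0, "z": 0, "ax": 0, "ay": 0, "az": 0, "gripper": -0.1}

```text
clock: 11.62
position: [432.7, -127.4, -31.1]
ee_rot: [1.0, 0.0, -0.0, 0.0]
contact_force: [0.3, 0.6, -0.5]
gripper_width: 47.0
grasp_force: 0.0
```

The start picture `t1` should show the gripper from its inner side. I'll check its real tip height against the claimed TCP there.

```bash
python3 - <<'E'
from h import *
arm.get_image('top');m=arm.camera_model('top');T=np.array(m['cam_to_world'])
d=np.load('t1.npy');i=cv2.imread('pics/t1.png')
def pr(p):
    q=np.linalg.inv(T)@np.r_[p,1];return m['fx']*q[0]/q[2]+m['cx'],m['fy']*q[1]/q[2]+m['cy']
for dz in (0,13,19,73): print(dz,pr([248.4,573.5,198.5+dz]))
u,v=map(int,pr([248.4,573.5,198.5]))
l,t=max(0,u-60),max(0,v-60)
c=i[t:t+120,l:l+140].copy();print(l,t,c.shape)
c=cv2.resize(c,None,fx=5,fy=5,interpolation=cv2.INTER_CUBIC)
for dz in (0,73):
    a,b=pr([248.4,573.5,198.5+dz]);cv2.circle(c,(int((a-l+.5)*5),int((b-t+.5)*5)),4,(0,0,255),-1)
cv2.imwrite('pics/c6.png',c)
E
```

```text
0 (np.float64(-33.04609306819896), np.float64(354.85326181502296))
13 (np.float64(-37.934303384057046), np.float64(356.1219510983355))
19 (np.float64(-40.24140244557185), np.float64(356.72073708865764))
73 (np.float64(-62.589368783618966), np.float64(362.52094280094656))
0 294 (120, 140, 3)
```

View pics/c6.png

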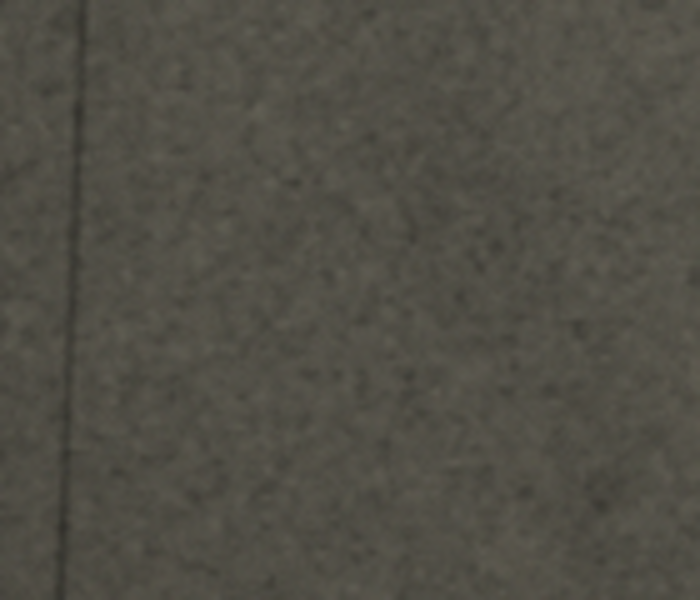

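The start pose is outside the picture. I'll move left over the rack to a place where the top camera sees the fingers sideways.

Request:
send_rows:
  targets:
    - {"x": 0, "y": 0, "z": -3.5, "ax": 0, "ay": 0, "az": 0, "gripper": -0.1}
    - {"x": 0, "y": 0, "z": -4, "ax": 0, "ay": 0, "az": 0, "gripper": -0.1}
    - {"x": 0, "y": 0, "z": -4, "ax": 0, "ay": 0, "az": 0, "gripper": -0.1}
    - {"x": 0, "y": 0, "z": -4, "ax": 0, "ay": 0, "az": 0, "gripper": -0.1}
    - {"x": 0, "y": -2, "z": -2.5, "ax": 0, "ay": 0, "az": 0, "gripper": -0.1}

```text
clock: 12.08
position: [434.5, -108.7, 153.3]
ee_rot: [1.0, -0.001, 0.003, 0.0]
contact_force: [1.5, 0.7, 0.7]
gripper_width: 47.0
grasp_force: 0.0
```

Request:
send_rows:
  targets:
    - {"x": 0, "y": -4, "z": 0, "ax": 0, "ay": 0, "az": 0, "gripper": -0.1}
    - {"x": 0, "y": -4, "z": 0, "ax": 0, "ay": 0, "az": 0, "gripper": -0.1}
    - {"x": 0, "y": -4, "z": 0, "ax": 0, "ay": 0, "az": 0, "gripper": -0.1}
    - {"x": 0, "y": -4, "z": 0, "ax": 0, "ay": 0, "az": 0, "gripper": -0.1}
    - {"x": 0, "y": -4, "z": 0, "ax": 0, "ay": 0, "az": 0, "gripper": -0.1}

```text
clock: 12.5
position: [432.3, 94.3, 149.5]
ee_rot: [1.0, 0.0, 0.0, -0.0]
contact_force: [1.2, -0.5, 0.4]
gripper_width: 46.9
grasp_force: 0.0
```

Request:
send_rows:
  targets:
    - {"x": 0, "y": -4, "z": 0, "ax": 0, "ay": 0, "az": 0, "gripper": -0.1}
    - {"x": 0, "y": -4, "z": 0, "ax": 0, "ay": 0, "az": 0, "gripper": -0.1}
    - {"x": 0, "y": -4, "z": 0, "ax": 0, "ay": 0, "az": 0, "gripper": -0.1}
    - {"x": 0, "y": -4, "z": 0, "ax": 0, "ay": 0, "az": 0, "gripper": -0.1}
    - {"x": 0, "y": -4, "z": 0, "ax": 0, "ay": 0, "az": 0, "gripper": -0.1}

```text
clock: 12.92
position: [432.2, 294.4, 149.2]
ee_rot: [1.0, 0.0, -0.0, 0.0]
contact_force: [1.5, -0.0, 0.3]
gripper_width: 46.8
grasp_force: 0.0
```

Request:
send_rows:
  targets:
    - {"x": 0, "y": -2, "z": 0, "ax": 0, "ay": 0, "az": 0, "gripper": -0.1}
    - {"x": 0, "y": 0, "z": 0, "ax": 0, "ay": 0, "az": 0, "gripper": -0.1}
    - {"x": 0, "y": 0, "z": 0, "ax": 0, "ay": 0, "az": 0, "gripper": -0.1}

```text
clock: 13.17
position: [432.3, 313.2, 148.5]
ee_rot: [1.0, 0.001, -0.001, 0.0]
contact_force: [-0.4, -0.8, -0.7]
gripper_width: 46.9
grasp_force: 0.0
```

```bash
python3 - <<'E'
from h import *
im,d=shot('top','t4.png');np.save('t4.npy',d);m=arm.camera_model('top');T=np.array(m['cam_to_world'])
s=arm.read_state();p=np.array(s['position']);print(p,s['gripper_width'])
i=cv2.imread('pics/t4.png')
def pr(p):
    q=np.linalg.inv(T)@np.r_[p,1];return m['fx']*q[0]/q[2]+m['cx'],m['fy']*q[1]/q[2]+m['cy']
u,v=map(int,pr(p));l,t=max(0,u-70),max(0,v-60)
c=cv2.resize(i[t:t+110,l:l+140],None,fx=5,fy=5,interpolation=cv2.INTER_CUBIC);print(l,t)
for dz in (0,20,73):
    a,b=pr(p+[0,0,dz]);cv2.circle(c,(int((a-l+.5)*5),int((b-t+.5)*5)),4,(0,0,255),-1)
cv2.imwrite('pics/c7.png',c)
V,U=np.mgrid[0:420,0:560]
P=np.stack([(U-m['cx'])/m['fx']*d,(V-m['cy'])/m['fy']*d,d],-1)@T[:3,:3].T+T[:3,3]
k=(np.hypot(P[...,0]-p[0],P[...,1]-p[1])<75)&(P[...,2]>30)
q=P[k]
for z0 in range(30,330,12):
    a=q[(q[:,2]>=z0)&(q[:,2]<z0+12)]
    if len(a):print(z0,len(a),a.min(0).round(),a.max(0).round())
E
```

```text
[432.25657517 312.18134663 148.59667555] 47.21268661020457
52 189
186 1 [421. 282. 191.] [421. 282. 191.]
198 3 [421. 282. 198.] [422. 283. 204.]
222 15 [418. 258. 226.] [445. 285. 234.]
234 45 [419. 256. 234.] [447. 284. 245.]
246 60 [415. 252. 246.] [448. 293. 258.]
258 26 [415. 252. 259.] [448. 293. 270.]
270 50 [413. 245. 271.] [450. 292. 282.]
282 202 [418. 244. 282.] [443. 280. 294.]
294 53 [420. 270. 294.] [441. 281. 306.]
306 77 [395. 274. 306.] [465. 304. 318.]
318 118 [395. 274. 318.] [466. 306. 330.]
```

View pics/c7.png

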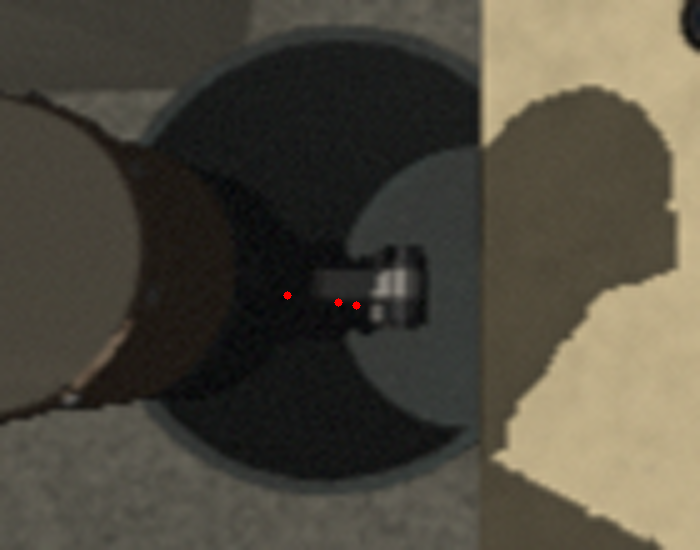

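```bash
python3 - <<'E'
from h import *
arm.get_image('top');d=np.load('t4.npy');m=arm.camera_model('top');T=np.array(m['cam_to_world'])
V,U=np.mgrid[0:420,0:560]
P=np.stack([(U-m['cx'])/m['fx']*d,(V-m['cy'])/m['fy']*d,d],-1)@T[:3,:3].T+T[:3,3]
print('col',*range(104,142,2))
for r in range(236,258,2):
    print(r,' '.join(f'{int(P[r,c,1])}/{int(P[r,c,2])}' for c in range(104,142,2)))
E
python3 - <<'E'
import cv2,numpy as np
i=cv2.imread('pics/t4.png')[215:275,85:150]
g=np.clip((i/255.)**.45*255,0,255).astype(np.uint8)
cv2.imwrite('pics/c8.png',cv2.resize(g,None,fx=9,fy=9,interpolation=cv2.INTER_CUBIC))
E
```

```text
col 104 106 108 110 112 114 116 118 120 122 124 126 128 130 132 134 136 138 140
236 277/336 276/331 276/322 290/276 592/-563 592/-582 589/-593 590/-615 587/-627 583/-636 575/-634 568/-634 557/-625 554/-637 550/-647 539/-636 530/-628 525/-637 519/-642
238 275/340 275/333 276/323 276/313 288/271 287/266 285/260 284/255 281/252 582/-635 576/-639 568/-636 560/-634 252/287 249/286 246/286 244/281 523/-629 518/-639
240 275/341 275/332 275/325 275/316 275/308 275/298 273/296 271/290 281/252 280/244 282/230 280/226 260/275 253/285 249/286 247/284 244/282 523/-632 516/-632
242 274/344 274/336 275/326 275/317 274/310 274/301 273/295 271/292 281/251 279/247 278/240 276/236 260/275 253/285 249/286 246/285 245/279 522/-627 518/-639
244 274/344 274/335 275/325 274/320 274/309 274/301 274/292 271/292 268/290 264/290 262/288 258/289 255/289 253/285 250/284 246/285 244/283 525/-637 517/-634
246 274/343 274/335 274/326 275/316 274/308 274/300 273/293 271/291 267/292 265/290 261/289 259/287 254/290 253/286 249/287 246/285 244/282 524/-636 516/-633
248 275/341 275/332 274/326 275/316 274/308 274/300 273/294 270/293 268/289 266/287 262/287 261/282 257/282 253/284 250/285 246/285 246/275 524/-635 518/-638
250 277/336 275/331 276/321 274/318 275/306 275/298 273/295 269/295 282/250 284/233 280/234 276/237 259/277 252/287 249/286 246/287 244/281 524/-634 518/-640
252 276/337 276/329 276/321 276/311 280/293 278/290 275/287 284/254 281/251 279/246 277/242 276/234 259/275 253/284 250/284 246/286 245/279 524/-635 516/-632
254 278/332 278/325 277/317 289/278 -3/1073 -3/1073 285/259 283/256 282/250 282/238 279/236 276/234 274/230 281/198 546/-637 262/237 532/-639 523/-632 516/-631
256 279/330 280/319 278/314 289/277 288/270 287/264 285/260 284/254 282/249 583/-638 576/-639 569/-640 560/-635 551/-629 546/-637 539/-636 530/-630 522/-628 517/-635
```

View pics/c8.png

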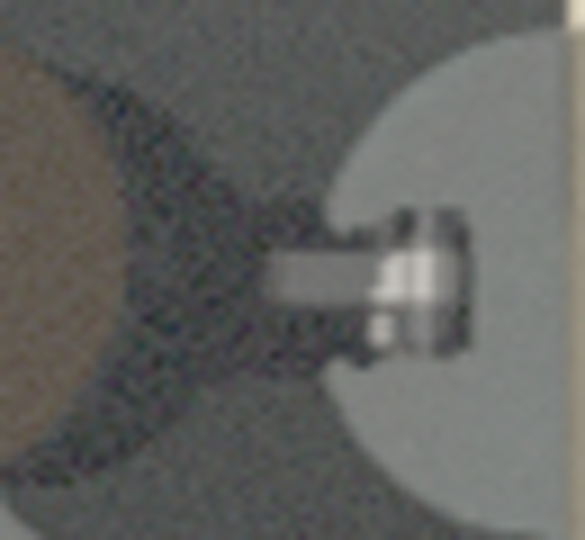

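The finger should stick out to the right of the knuckle down to z = 149, and it doesn't. The lowest finger points are near z ≈ 191–200. So the real tips are about 40 mm behind the stated TCP, which matches both the missed grasp and the probe that never touched. I'll finish the probe on the bare cabinet top.

Request:
send_rows:
  targets:
    - {"x": 0, "y": 4, "z": 0, "ax": 0, "ay": 0, "az": 0, "gripper": -0.1}
    - {"x": 0, "y": 4, "z": 0, "ax": 0, "ay": 0, "az": 0, "gripper": -0.1}
    - {"x": 0, "y": 4, "z": 0, "ax": 0, "ay": 0, "az": 0, "gripper": -0.1}
    - {"x": 0, "y": 4, "z": 0, "ax": 0, "ay": 0, "az": 0, "gripper": -0.1}
    - {"x": 0, "y": 4, "z": 0, "ax": 0, "ay": 0, "az": 0, "gripper": -0.1}

```text
clock: 13.68
position: [431.9, 109.5, 149.4]
ee_rot: [1.0, -0.0, 0.0, -0.0]
contact_force: [2.0, 0.1, 0.3]
gripper_width: 47.0
grasp_force: 0.0
```

Request:
send_rows:
  targets:
    - {"x": 0, "y": 4, "z": 0, "ax": 0, "ay": 0, "az": 0, "gripper": -0.1}
    - {"x": 0, "y": 4, "z": 0, "ax": 0, "ay": 0, "az": 0, "gripper": -0.1}
    - {"x": 0, "y": 4, "z": 0, "ax": 0, "ay": 0, "az": 0, "gripper": -0.1}
    - {"x": 0, "y": 4, "z": 0, "ax": 0, "ay": 0, "az": 0, "gripper": -0.1}
    - {"x": 0, "y": 4, "z": 0, "ax": 0, "ay": 0, "az": 0, "gripper": -0.1}

```text
clock: 14.1
position: [431.4, -90.3, 149.7]
ee_rot: [1.0, -0.001, 0.001, -0.0]
contact_force: [1.3, 0.4, 0.2]
gripper_width: 46.7
grasp_force: 0.0
```

Request:
send_rows:
  targets:
    - {"x": 0, "y": 4, "z": 2, "ax": 0, "ay": 0, "az": 0, "gripper": -0.1}
    - {"x": 0, "y": 0, "z": 4, "ax": 0, "ay": 0, "az": 0, "gripper": -0.1}
    - {"x": 0, "y": 0, "z": 4, "ax": 0, "ay": 0, "az": 0, "gripper": -0.1}
    - {"x": 0, "y": 0, "z": 4, "ax": 0, "ay": 0, "az": 0, "gripper": -0.1}
    - {"x": 0, "y": 0, "z": 2.5, "ax": 0, "ay": 0, "az": 0, "gripper": -0.1}

```text
clock: 14.52
position: [429.6, -126.3, -16.9]
ee_rot: [1.0, -0.002, -0.002, -0.0]
contact_force: [-0.0, -0.7, -0.6]
gripper_width: 47.0
grasp_force: 0.0
```

Request:
send_rows:
  targets:
    - {"x": 0, "y": 0, "z": 1, "ax": 0, "ay": 0, "az": 0, "gripper": -0.1}
    - {"x": 0, "y": 0, "z": 0.4, "ax": 0, "ay": 0, "az": 0, "gripper": -0.1}
    - {"x": 0, "y": 0, "z": 0, "ax": 0, "ay": 0, "az": 0, "gripper": -0.1}

```text
clock: 14.77
position: [431.8, -125.5, -29.0]
ee_rot: [1.0, -0.001, -0.001, 0.0]
contact_force: [0.4, 0.0, 1.0]
gripper_width: 46.8
grasp_force: 0.0
```

Request:
send_rows:
  targets:
    - {"x": 0, "y": 0, "z": 0.15, "ax": 0, "ay": 0, "az": 0, "gripper": -0.1}
    - {"x": 0, "y": 0, "z": 0, "ax": 0, "ay": 0, "az": 0, "gripper": -0.1}

```text
clock: 14.93
position: [433.7, -124.9, -28.9]
ee_rot: [1.0, -0.0, 0.001, -0.0]
contact_force: [0.4, -0.5, -0.3]
gripper_width: 47.1
grasp_force: 0.0
```

Request:
send_rows:
  targets:
    - {"x": 0, "y": 0, "z": 0.15, "ax": 0, "ay": 0, "az": 0, "gripper": -0.1}
    - {"x": 0, "y": 0, "z": 0, "ax": 0, "ay": 0, "az": 0, "gripper": -0.1}

```text
clock: 15.1
position: [433.4, -124.6, -30.7]
ee_rot: [1.0, 0.0, 0.001, -0.0]
contact_force: [0.1, 0.4, 0.4]
gripper_width: 46.9
grasp_force: 0.0
```

Request:
send_rows:
  targets:
    - {"x": 0, "y": 0, "z": 0.15, "ax": 0, "ay": 0, "az": 0, "gripper": -0.1}
    - {"x": 0, "y": 0, "z": 0, "ax": 0, "ay": 0, "az": 0, "gripper": -0.1}

```text
clock: 15.27
position: [433.0, -124.6, -32.8]
ee_rot: [1.0, 0.0, 0.0, -0.0]
contact_force: [-0.1, -0.6, -0.1]
gripper_width: 46.9
grasp_force: 0.0
```

Request:
send_rows:
  targets:
    - {"x": 0, "y": 0, "z": 0.15, "ax": 0, "ay": 0, "az": 0, "gripper": -0.1}
    - {"x": 0, "y": 0, "z": 0, "ax": 0, "ay": 0, "az": 0, "gripper": -0.1}

```text
clock: 15.43
position: [432.8, -124.7, -34.6]
ee_rot: [1.0, 0.0, -0.0, -0.0]
contact_force: [-0.1, 0.1, -1.0]
gripper_width: 46.9
grasp_force: 0.0
```

Request:
send_rows:
  targets:
    - {"x": 0, "y": 0, "z": 0.15, "ax": 0, "ay": 0, "az": 0, "gripper": -0.1}
    - {"x": 0, "y": 0, "z": 0, "ax": 0, "ay": 0, "az": 0, "gripper": -0.1}

```text
clock: 15.6
position: [433.0, -124.7, -35.2]
ee_rot: [1.0, 0.0, -0.0, 0.0]
contact_force: [-2.0, 1.9, 10.0]
gripper_width: 46.9
grasp_force: 5.2
```

Request:
send_rows:
  targets:
    - {"x": 0, "y": 0, "z": 0.15, "ax": 0, "ay": 0, "az": 0, "gripper": -0.1}
    - {"x": 0, "y": 0, "z": 0, "ax": 0, "ay": 0, "az": 0, "gripper": -0.1}

```text
clock: 15.77
position: [433.0, -124.7, -35.3]
ee_rot: [1.0, 0.001, 0.0, 0.0]
contact_force: [-5.3, 2.5, 25.1]
gripper_width: 47.0
grasp_force: 12.7
```

Contact is at a claimed z of about −35.2 with a 47 mm opening, so tip height = reported z + 35. I'll go back to the cover with that correction.

Request:
send_rows:
  targets:
    - {"x": 0, "y": 0, "z": -1.5, "ax": 0, "ay": 0, "az": 0, "gripper": -0.1}
    - {"x": 0, "y": 0, "z": -3, "ax": 0, "ay": 0, "az": 0, "gripper": -0.5}
    - {"x": 0, "y": 0, "z": -2.5, "ax": 0, "ay": 0, "az": 0, "gripper": -0.5}
    - {"x": 2, "y": 1, "z": 0, "ax": 0, "ay": 0, "az": 0, "gripper": -0.5}
    - {"x": 3.2, "y": 1.4, "z": 0, "ax": 0, "ay": 0, "az": 0, "gripper": -0.5}

```text
clock: 16.18
position: [483.9, -148.2, 34.5]
ee_rot: [1.0, 0.001, 0.001, -0.0]
contact_force: [0.9, 1.4, -0.2]
gripper_width: 64.0
grasp_force: 0.0
```

Request:
send_rows:
  targets:
    - {"x": 3.6, "y": 1.5, "z": 0, "ax": 0, "ay": 0, "az": 0, "gripper": -0.5}
    - {"x": 3.6, "y": 1.5, "z": 0, "ax": 0, "ay": 0, "az": 0, "gripper": -0.5}
    - {"x": 3.6, "y": 1.66, "z": 0, "ax": 0, "ay": 0, "az": 0, "gripper": -0.5}
    - {"x": 0, "y": 0, "z": 0, "ax": 0, "ay": 0, "az": 0, "gripper": -0.5}
    - {"x": 0, "y": 0, "z": 0, "ax": 0, "ay": 0, "az": 0, "gripper": -0.5}

```text
clock: 16.6
position: [593.7, -195.9, 31.1]
ee_rot: [1.0, -0.001, -0.001, -0.0]
contact_force: [-1.4, 0.5, -0.7]
gripper_width: 63.4
grasp_force: 0.0
```

Request:
send_rows:
  targets:
    - {"x": 0, "y": 0, "z": 0, "ax": 0, "ay": 0, "az": 0, "gripper": -0.5}

```text
clock: 16.68
position: [591.6, -195.1, 31.4]
ee_rot: [1.0, -0.0, -0.001, -0.0]
contact_force: [-0.1, 0.1, -0.3]
gripper_width: 64.2
grasp_force: 0.0
```

Request:
send_rows:
  targets:
    - {"x": 0, "y": 0, "z": 1.5, "ax": 0, "ay": 0, "az": 0, "gripper": -0.5}
    - {"x": 0, "y": 0, "z": 1.5, "ax": 0, "ay": 0, "az": 0, "gripper": -0.5}
    - {"x": 0, "y": 0, "z": 1, "ax": 0, "ay": 0, "az": 0, "gripper": -0.5}
    - {"x": 0, "y": 0, "z": 0, "ax": 0, "ay": 0, "az": 0, "gripper": -0.5}
    - {"x": 0, "y": 0, "z": 0, "ax": 0, "ay": 0, "az": 0, "gripper": -0.5}

```text
clock: 17.1
position: [592.0, -194.9, -7.6]
ee_rot: [1.0, 0.0, -0.001, 0.0]
contact_force: [-0.0, -0.0, -0.2]
gripper_width: 63.4
grasp_force: 0.0
```

Request:
send_rows:
  targets:
    - {"x": 0, "y": 0, "z": 0.7, "ax": 0, "ay": 0, "az": 0, "gripper": -0.5}
    - {"x": 0, "y": 0, "z": 0, "ax": 0, "ay": 0, "az": 0, "gripper": -0.3}
    - {"x": 0, "y": 0, "z": 0, "ax": 0, "ay": 0, "az": 0, "gripper": -0.22}
    - {"x": 0, "y": 0, "z": 0, "ax": 0, "ay": 0, "az": 0, "gripper": -0.22}

```text
clock: 17.43
position: [593.2, -195.3, -14.1]
ee_rot: [1.0, 0.0, 0.0, 0.0]
contact_force: [0.8, 0.2, -0.4]
gripper_width: 52.3
grasp_force: 0.0
```

Request:
send_rows:
  targets:
    - {"x": 0, "y": 0, "z": 0.15, "ax": 0, "ay": 0, "az": 0, "gripper": -0.18}
    - {"x": 0, "y": 0, "z": 0, "ax": 0, "ay": 0, "az": 0, "gripper": -0.14}
    - {"x": 0, "y": 0, "z": 0, "ax": 0, "ay": 0, "az": 0, "gripper": -0.11}
    - {"x": 0, "y": 0, "z": 0, "ax": 0, "ay": 0, "az": 0, "gripper": 0}
    - {"x": 0, "y": 0, "z": 0, "ax": 0, "ay": 0, "az": 0, "gripper": 0.2}

```text
clock: 17.85
position: [593.0, -195.4, -15.4]
ee_rot: [1.0, 0.0, 0.0, 0.0]
contact_force: [-1.4, -0.6, 3.1]
gripper_width: 44.1
grasp_force: 60.6
```

Gripped: 60 N at a 44 mm opening. Lift.

Request:
send_rows:
  targets:
    - {"x": 0, "y": 0, "z": 0, "ax": 0, "ay": 0, "az": 0, "gripper": 0.5}
    - {"x": 0, "y": 0, "z": -0.3, "ax": 0, "ay": 0, "az": 0, "gripper": 0.5}
    - {"x": 0, "y": 0, "z": -0.7, "ax": 0, "ay": 0, "az": 0, "gripper": 0.5}
    - {"x": 0, "y": 0, "z": -1, "ax": 0, "ay": 0, "az": 0, "gripper": 0.5}
    - {"x": 0, "y": 0, "z": -1.5, "ax": 0, "ay": 0, "az": 0, "gripper": 0.5}

```text
clock: 18.27
position: [592.1, -195.1, 18.7]
ee_rot: [1.0, 0.0, -0.001, -0.0]
contact_force: [0.0, 0.3, 0.1]
gripper_width: 44.0
grasp_force: 61.0
```

Request:
send_rows:
  targets:
    - {"x": 0, "y": 0, "z": -1.5, "ax": 0, "ay": 0, "az": 0, "gripper": 0.5}
    - {"x": -2, "y": -0.5, "z": 0, "ax": 0, "ay": 0, "az": 0, "gripper": 0.5}
    - {"x": -3, "y": -1, "z": 0, "ax": 0, "ay": 0, "az": 0, "gripper": 0.5}
    - {"x": -3, "y": -1, "z": 0, "ax": 0, "ay": 0, "az": 0, "gripper": 0.5}
    - {"x": -3, "y": -1, "z": 0, "ax": 0, "ay": 0, "az": 0, "gripper": 0.5}

```text
clock: 18.68
position: [482.1, -160.0, 34.7]
ee_rot: [1.0, -0.0, 0.001, -0.0]
contact_force: [0.5, -0.1, -1.2]
gripper_width: 44.0
grasp_force: 61.0
```

Request:
send_rows:
  targets:
    - {"x": -3, "y": -1, "z": 0, "ax": 0, "ay": 0, "az": 0, "gripper": 0.5}
    - {"x": -2, "y": -0.5, "z": 0, "ax": 0, "ay": 0, "az": 0, "gripper": 0.5}
    - {"x": 0, "y": 0, "z": 0, "ax": 0, "ay": 0, "az": 0, "gripper": 0.5}
    - {"x": 0, "y": 0, "z": 0, "ax": 0, "ay": 0, "az": 0, "gripper": 0.5}

```text
clock: 19.02
position: [432.9, -145.2, 35.2]
ee_rot: [1.0, 0.001, 0.001, 0.0]
contact_force: [1.2, -1.3, 0.3]
gripper_width: 43.9
grasp_force: 61.0
```

Request:
send_rows:
  targets:
    - {"x": 0, "y": 0, "z": 2, "ax": 0, "ay": 0, "az": 0, "gripper": 0.5}
    - {"x": 0, "y": 0, "z": 2, "ax": 0, "ay": 0, "az": 0, "gripper": 0.5}
    - {"x": 0, "y": 0, "z": 1.5, "ax": 0, "ay": 0, "az": 0, "gripper": 0.5}
    - {"x": 0, "y": 0, "z": 0.7, "ax": 0, "ay": 0, "az": 0, "gripper": 0.5}
    - {"x": 0, "y": 0, "z": 0, "ax": 0, "ay": 0, "az": 0, "gripper": 0.5}

```text
clock: 19.43
position: [433.2, -145.5, -29.1]
ee_rot: [1.0, 0.0, -0.001, 0.0]
contact_force: [-0.4, -0.7, 0.7]
gripper_width: 44.0
grasp_force: 61.0
```

Request:
send_rows:
  targets:
    - {"x": 0, "y": 0, "z": 0.2, "ax": 0, "ay": 0, "az": 0, "gripper": 0.5}
    - {"x": 0, "y": 0, "z": 0, "ax": 0, "ay": 0, "az": 0, "gripper": 0.5}
    - {"x": 0, "y": 0, "z": 0, "ax": 0, "ay": 0, "az": 0, "gripper": 0.5}

```text
clock: 19.68
position: [433.9, -145.4, -29.3]
ee_rot: [1.0, 0.0, 0.001, 0.0]
contact_force: [-0.5, 0.2, -0.1]
gripper_width: 43.9
grasp_force: 61.0
```

Request:
send_rows:
  targets:
    - {"x": 0, "y": 0, "z": 0.15, "ax": 0, "ay": 0, "az": 0, "gripper": 0.5}
    - {"x": 0, "y": 0, "z": 0, "ax": 0, "ay": 0, "az": 0, "gripper": 0.5}

```text
clock: 19.85
position: [433.3, -145.3, -31.1]
ee_rot: [1.0, 0.0, 0.001, -0.0]
contact_force: [-0.3, -0.2, -0.0]
gripper_width: 43.7
grasp_force: 61.0
```

Request:
send_rows:
  targets:
    - {"x": 0, "y": 0, "z": 0.1, "ax": 0, "ay": 0, "az": 0, "gripper": 0.5}
    - {"x": 0, "y": 0, "z": 0, "ax": 0, "ay": 0, "az": 0, "gripper": 0.5}

```text
clock: 20.02
position: [432.9, -145.3, -32.4]
ee_rot: [1.0, 0.0, 0.0, -0.0]
contact_force: [0.5, 0.0, 0.5]
gripper_width: 43.9
grasp_force: 61.0
```

Request:
send_rows:
  targets:
    - {"x": 0, "y": 0, "z": 0.03, "ax": 0, "ay": 0, "az": 0, "gripper": -0.2}
    - {"x": 0, "y": 0, "z": 0, "ax": 0, "ay": 0, "az": 0, "gripper": -0.5}
    - {"x": 0, "y": 0, "z": 0, "ax": 0, "ay": 0, "az": 0, "gripper": -0.5}
    - {"x": 0, "y": 0, "z": -1, "ax": 0, "ay": 0, "az": 0, "gripper": -0.5}
    - {"x": 0, "y": 0, "z": -3, "ax": 0, "ay": 0, "az": 0, "gripper": -0.5}

```text
clock: 20.43
position: [429.6, -145.2, 4.6]
ee_rot: [1.0, -0.0, -0.005, -0.0]
contact_force: [0.8, -0.6, -0.5]
gripper_width: 64.1
grasp_force: 0.0
```

Request:
send_rows:
  targets:
    - {"x": 0, "y": 0, "z": -4, "ax": 0, "ay": 0, "az": 0, "gripper": -0.5}
    - {"x": 0, "y": 0, "z": -4, "ax": 0, "ay": 0, "az": 0, "gripper": -0.5}
    - {"x": 0, "y": -1, "z": -4, "ax": 0, "ay": 0, "az": 0, "gripper": -0.5}
    - {"x": 0, "y": -4, "z": 0, "ax": 0, "ay": 0, "az": 0, "gripper": -0.5}
    - {"x": 0, "y": -4, "z": 0, "ax": 0, "ay": 0, "az": 0, "gripper": -0.5}

```text
clock: 20.85
position: [434.6, -54.8, 130.1]
ee_rot: [1.0, -0.002, 0.004, -0.001]
contact_force: [0.2, 1.3, -1.1]
gripper_width: 64.0
grasp_force: 0.0
```

Request:
send_rows:
  targets:
    - {"x": 0, "y": -4, "z": 0, "ax": 0, "ay": 0, "az": 0, "gripper": -0.5}
    - {"x": 0.5, "y": -4, "z": 0, "ax": 0, "ay": 0, "az": 0, "gripper": -0.5}
    - {"x": 2, "y": -3.5, "z": 0, "ax": 0, "ay": 0, "az": 0, "gripper": -0.5}
    - {"x": 2, "y": -3.5, "z": 0, "ax": 0, "ay": 0, "az": 0, "gripper": -0.5}
    - {"x": 2, "y": -3.5, "z": 0, "ax": 0, "ay": 0, "az": 0, "gripper": -0.5}

```text
clock: 21.27
position: [498.0, 131.8, 127.6]
ee_rot: [1.0, 0.001, 0.0, -0.0]
contact_force: [1.5, -1.8, -0.0]
gripper_width: 63.9
grasp_force: 0.0
```

Request:
send_rows:
  targets:
    - {"x": 3, "y": -2.2, "z": 0, "ax": 0, "ay": 0, "az": 0, "gripper": -0.5}
    - {"x": 3, "y": -2.2, "z": 0, "ax": 0, "ay": 0, "az": 0, "gripper": -0.5}
    - {"x": 0.3, "y": -1.7, "z": 0, "ax": 0, "ay": 0, "az": 0, "gripper": -0.5}
    - {"x": 0, "y": 0, "z": 0, "ax": 0, "ay": 0, "az": 0, "gripper": -0.5}
    - {"x": 0, "y": 0, "z": 0, "ax": 0, "ay": 0, "az": 0, "gripper": -0.5}

```text
clock: 21.68
position: [560.1, 191.0, 126.2]
ee_rot: [1.0, 0.0, -0.001, 0.0]
contact_force: [-0.2, 0.1, -0.9]
gripper_width: 64.0
grasp_force: 0.0
```

```bash
python3 - <<'E'
from h import *
im,d=shot('top','t5.png');im2,d2=shot('side','s5.png')
s=arm.read_state();print(s['position'],s['gripper_width'],s['clock'])
pur=lambda h:(h[...,0]>130)&(h[...,0]<178)&(h[...,1]>50)&(h[...,2]>50)
for c,i,dd,B in [('top',im,d,(340,140,400,215)),('side',im2,d2,(305,125,385,195))]:
  for n,f,z in [('spec',pur,14),('label',yel,14)]:
    try:
        r=blob(c,i,dd,B,f,z);print(c,n,r['px'].round(1),r['n'],r['bb'],r['cw'].round(1),r['P'].mean(0).round(1))
    except Exception as e: print(c,n,e)
r=blob('top',im,d,(305,200,370,275),dark,13);print('cover',r['px'],r['bb'],r['cw'].round(1),r['P'].mean(0).round(1))
print(arm.boxes_of('top','cover'))
a=cv2.imread('pics/t5.png')[130:280,170:400];cv2.imwrite('pics/c9.png',cv2.resize(a,None,fx=3.4,fy=3.4,interpolation=cv2.INTER_CUBIC))
E
```

```text
[559.74722178 189.91450371 126.95526196] 63.687860708052796 21.7833
top spec [367.8 173.6] 5 [367 173   3   2] [ 596.1 -197.9   14. ] [ 595.8 -197.6   15.5]
top label [367.6 189.3] 76 [363 186  10   8] [ 559.9 -195.5   14. ] [ 559.8 -195.4   14.6]
side spec attempt to get argmax of an empty sequence
side label attempt to get argmax of an empty sequence
cover [347.59872611 245.18471338] [338 236  20  20] [ 434.9 -144.6   13. ] [ 434.9 -144.7   12.6]
[{'rect': [303.4, 176.2, 29.4, 20.3], 'score': 0.73}, {'rect': [339.7, 236.0, 18.1, 23.1], 'score': 0.7}]
```

View pics/c9.png

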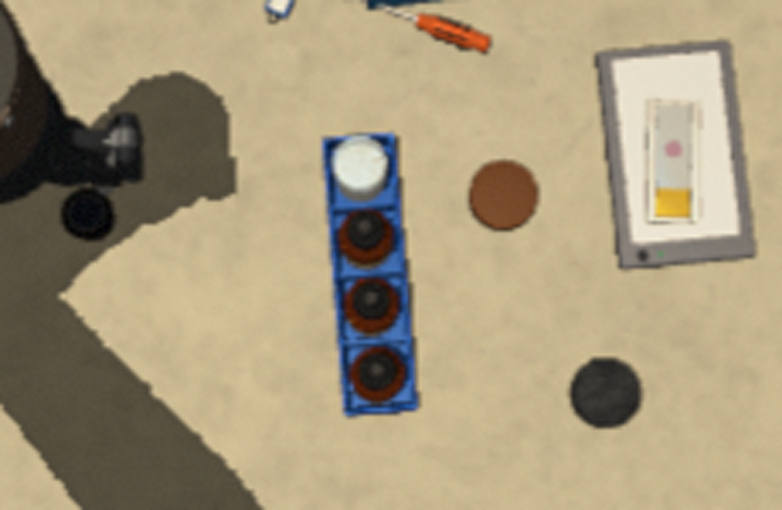

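The cover lies flat at about (435,−145), pixel (348,245), off the pad. The slide is unmoved (label pixel unchanged), and the specimen shows at about (367.5,173.3). Now the loupe.

```bash
python3 - <<'E'
from h import *
arm.get_image('top')
im=cv2.imread('pics/t5.png')[:,:,::-1].astype(float)
w=np.zeros(im.shape[:2]);e=(im[...,0]+im[...,2])/2-im[...,1]   # magenta excess
R=slice(166,181);C=slice(361,374);b=np.median(e[R,C]);w[R,C]=np.clip(e[R,C]-b-6,0,None)
print(np.round(e[R,C]-b).astype(int))
v,u=np.mgrid[0:420,0:560];U,V=(u*w).sum()/w.sum(),(v*w).sum()/w.sum()
print('spec',U,V,world('top',None,U,V,z=14).round(1),'area',(w>0).sum())
im0=cv2.imread('pics/t1.png')[:,:,::-1];d=np.load('t1.npy')
r=blob('top',np.ascontiguousarray(im0),d,(180,178,212,208),dark,27);P=r['P'];P=P[(P[:,2]>20)]
print('loupe',np.median(P,0).round(1),((np.percentile(P,2,0)+np.percentile(P,98,0))/2).round(1))
E
```

```text
[[-4  1  0  0  0  0 -1  0  0  0  1  0  0]
 [-4  0  1  0 -1  0  0  0 -2  0  0  0 -1]
 [-4  0  0  0 -1  0 -1 -1  0 -1  1  0 -1]
 [-4 -1  0  0  1  0  0 -2  0  0  0  0 -1]
 [-4  0  0  0  0 -1  0  0  0 -1  0  1  0]
 [-2  0  0 -2  2  5 13 14 10  0 -2  0  0]
 [-3 -2  0  0  6 20 27 28 21  7 -1  0  0]
 [-3  0 -1  0 10 28 31 31 29 14  0  0  0]
 [-4  0 -2  0 10 30 32 32 31 18  0  0 -2]
 [-4  0  0 -2  6 20 28 28 22 10  0 -1 -1]
 [-2  0 -1 -1  0  4  8  8  4  2  0  0  0]
 [-3  1 -1  0  0  0  0  2  0  0  0 -1 -1]
 [-4  1  0  0  0  0  0  0  0  0  0  1  0]
 [-3  1  0  0  0 -1 -1  0 -2  1  0  2  0]
 [-4  0  0  0 -1  0  0  0  0  0  0  1  0]]
spec 367.64025157232703 173.43270440251572 [ 596.5 -197.5   14. ] area 27
loupe [562.2 191.2  26.3] [561.9 191.5  25.7]
```

Request:
send_rows:
  targets:
    - {"x": 0, "y": 0, "z": 3, "ax": 0, "ay": 0, "az": 0, "gripper": -0.5}
    - {"x": 0, "y": 0, "z": 3, "ax": 0, "ay": 0, "az": 0, "gripper": -0.5}
    - {"x": 0, "y": 0, "z": 2, "ax": 0, "ay": 0, "az": 0, "gripper": -0.5}
    - {"x": 0, "y": 0, "z": 0, "ax": 0, "ay": 0, "az": 0, "gripper": -0.5}
    - {"x": 0, "y": 0, "z": 0, "ax": 0, "ay": 0, "az": 0, "gripper": -0.5}

```text
clock: 22.3
position: [560.4, 189.8, 47.1]
ee_rot: [1.0, -0.0, -0.001, 0.001]
contact_force: [-0.5, 0.3, 1.4]
gripper_width: 64.0
grasp_force: 0.0
```

Request:
send_rows:
  targets:
    - {"x": 0, "y": 0, "z": 0, "ax": 0, "ay": 0, "az": 0, "gripper": -0.5}
    - {"x": 0, "y": 0, "z": 0, "ax": 0, "ay": 0, "az": 0, "gripper": -0.5}

```text
clock: 22.47
position: [562.1, 191.2, 49.4]
ee_rot: [1.0, 0.0, 0.002, -0.001]
contact_force: [0.1, -0.2, 0.6]
gripper_width: 64.0
grasp_force: 0.0
```

Request:
send_rows:
  targets:
    - {"x": 0, "y": 0, "z": 2.5, "ax": 0, "ay": 0, "az": 0, "gripper": -0.5}
    - {"x": 0, "y": 0, "z": 2.5, "ax": 0, "ay": 0, "az": 0, "gripper": -0.5}
    - {"x": 0, "y": 0, "z": 1.5, "ax": 0, "ay": 0, "az": 0, "gripper": -0.5}
    - {"x": 0, "y": 0, "z": 0.7, "ax": 0, "ay": 0, "az": 0, "gripper": -0.5}
    - {"x": 0, "y": 0, "z": 0, "ax": 0, "ay": 0, "az": 0, "gripper": -0.5}

```text
clock: 22.88
position: [560.6, 190.5, -25.2]
ee_rot: [1.0, 0.0, -0.0, 0.0]
contact_force: [-1.1, -0.4, 0.1]
gripper_width: 64.0
grasp_force: 0.0
```

Request:
send_rows:
  targets:
    - {"x": 0, "y": 0, "z": 0, "ax": 0, "ay": 0, "az": 0, "gripper": -0.3}
    - {"x": 0, "y": 0, "z": 0, "ax": 0, "ay": 0, "az": 0, "gripper": -0.1}
    - {"x": 0, "y": 0, "z": 0, "ax": 0, "ay": 0, "az": 0, "gripper": 0}
    - {"x": 0, "y": 0, "z": 0, "ax": 0, "ay": 0, "az": 0, "gripper": 0}

```text
clock: 23.22
position: [561.5, 191.2, -23.6]
ee_rot: [1.0, 0.0, 0.001, -0.001]
contact_force: [0.1, -0.9, -0.1]
gripper_width: 42.5
grasp_force: 0.0
```

Request:
send_rows:
  targets:
    - {"x": 0, "y": 0, "z": 0.4, "ax": 0, "ay": 0, "az": 0, "gripper": 0}
    - {"x": 0, "y": 0, "z": 0.2, "ax": 0, "ay": 0, "az": 0, "gripper": 0}
    - {"x": 0, "y": 0, "z": 0, "ax": 0, "ay": 0, "az": 0, "gripper": 0}
    - {"x": 0, "y": 0, "z": 0, "ax": 0, "ay": 0, "az": 0, "gripper": 0.05}
    - {"x": 0, "y": 0, "z": 0, "ax": 0, "ay": 0, "az": 0, "gripper": 0.1}

```text
clock: 23.63
position: [560.9, 190.7, -30.9]
ee_rot: [1.0, 0.0, -0.0, 0.0]
contact_force: [-0.3, -0.7, 0.4]
gripper_width: 38.6
grasp_force: 0.0
```

Request:
send_rows:
  targets:
    - {"x": 0, "y": 0, "z": 0, "ax": 0, "ay": 0, "az": 0, "gripper": 0.14}
    - {"x": 0, "y": 0, "z": 0, "ax": 0, "ay": 0, "az": 0, "gripper": 0.18}
    - {"x": 0, "y": 0, "z": 0, "ax": 0, "ay": 0, "az": 0, "gripper": 0.25}
    - {"x": 0, "y": 0, "z": 0, "ax": 0, "ay": 0, "az": 0, "gripper": 0.5}
    - {"x": 0, "y": 0, "z": 0, "ax": 0, "ay": 0, "az": 0, "gripper": 0.6}

```text
clock: 24.05
position: [561.1, 190.8, -30.4]
ee_rot: [1.0, 0.0, 0.0, -0.0]
contact_force: [-1.0, 0.3, 3.1]
gripper_width: 31.5
grasp_force: 59.1
```

Gripped. I'll lift it well clear (foot at about 130 mm) and carry it over the row.

Request:
send_rows:
  targets:
    - {"x": 0, "y": 0, "z": 0, "ax": 0, "ay": 0, "az": 0, "gripper": 0.6}
    - {"x": 0, "y": 0, "z": -0.5, "ax": 0, "ay": 0, "az": 0, "gripper": 0.6}
    - {"x": 0, "y": 0, "z": -1.5, "ax": 0, "ay": 0, "az": 0, "gripper": 0.6}
    - {"x": 0, "y": 0, "z": -2.5, "ax": 0, "ay": 0, "az": 0, "gripper": 0.6}
    - {"x": 0, "y": 0, "z": -2.5, "ax": 0, "ay": 0, "az": 0, "gripper": 0.6}

```text
clock: 24.47
position: [559.9, 190.1, 39.0]
ee_rot: [1.0, -0.0, -0.001, 0.001]
contact_force: [0.6, 0.5, 0.4]
gripper_width: 31.4
grasp_force: 59.4
```

Request:
send_rows:
  targets:
    - {"x": 0, "y": 0, "z": -2.5, "ax": 0, "ay": 0, "az": 0, "gripper": 0.6}
    - {"x": 0, "y": 0, "z": -2, "ax": 0, "ay": 0, "az": 0, "gripper": 0.6}
    - {"x": 0, "y": 0, "z": -1.5, "ax": 0, "ay": 0, "az": 0, "gripper": 0.6}
    - {"x": 0, "y": 1, "z": 0, "ax": 0, "ay": 0, "az": 0, "gripper": 0.6}
    - {"x": 0.2, "y": 2, "z": 0, "ax": 0, "ay": 0, "az": 0, "gripper": 0.6}

```text
clock: 24.88
position: [563.0, 161.8, 100.0]
ee_rot: [1.0, 0.001, 0.001, -0.001]
contact_force: [0.9, -0.2, -0.6]
gripper_width: 31.2
grasp_force: 59.4
```

Request:
send_rows:
  targets:
    - {"x": 0.3, "y": 3, "z": 0, "ax": 0, "ay": 0, "az": 0, "gripper": 0.6}
    - {"x": 0.3, "y": 3, "z": 0, "ax": 0, "ay": 0, "az": 0, "gripper": 0.6}
    - {"x": 0.3, "y": 3, "z": 0, "ax": 0, "ay": 0, "az": 0, "gripper": 0.6}
    - {"x": 0.3, "y": 3, "z": 0, "ax": 0, "ay": 0, "az": 0, "gripper": 0.6}
    - {"x": 0.3, "y": 3, "z": 0, "ax": 0, "ay": 0, "az": 0, "gripper": 0.6}

```text
clock: 25.3
position: [576.7, 8.7, 98.0]
ee_rot: [1.0, -0.0, -0.001, 0.0]
contact_force: [0.6, 1.3, -0.5]
gripper_width: 31.3
grasp_force: 59.4
```

Request:
send_rows:
  targets:
    - {"x": 0.3, "y": 3, "z": 0, "ax": 0, "ay": 0, "az": 0, "gripper": 0.6}
    - {"x": 0.3, "y": 3, "z": 0, "ax": 0, "ay": 0, "az": 0, "gripper": 0.6}
    - {"x": 0.3, "y": 3, "z": 0, "ax": 0, "ay": 0, "az": 0, "gripper": 0.6}
    - {"x": 0.3, "y": 3, "z": 0, "ax": 0, "ay": 0, "az": 0, "gripper": 0.6}
    - {"x": 0.3, "y": 3, "z": 0, "ax": 0, "ay": 0, "az": 0, "gripper": 0.6}

```text
clock: 25.72
position: [591.7, -141.1, 97.9]
ee_rot: [1.0, -0.0, -0.001, -0.0]
contact_force: [0.6, 0.8, -0.5]
gripper_width: 31.5
grasp_force: 59.4
```

Request:
send_rows:
  targets:
    - {"x": 0.3, "y": 3, "z": 0, "ax": 0, "ay": 0, "az": 0, "gripper": 0.6}
    - {"x": 0, "y": 2, "z": 0, "ax": 0, "ay": 0, "az": 0, "gripper": 0.6}
    - {"x": 0, "y": 0.9, "z": 0, "ax": 0, "ay": 0, "az": 0, "gripper": 0.6}
    - {"x": 0, "y": 0, "z": 0, "ax": 0, "ay": 0, "az": 0, "gripper": 0.6}
    - {"x": 0, "y": 0, "z": 0, "ax": 0, "ay": 0, "az": 0, "gripper": 0.6}

```text
clock: 26.13
position: [595.1, -198.3, 98.3]
ee_rot: [1.0, -0.0, -0.001, -0.0]
contact_force: [1.3, 0.1, -1.7]
gripper_width: 31.5
grasp_force: 59.4
```

Request:
send_rows:
  targets:
    - {"x": 0, "y": 0, "z": 2, "ax": 0, "ay": 0, "az": 0, "gripper": 0.6}
    - {"x": 0, "y": 0, "z": 2.5, "ax": 0, "ay": 0, "az": 0, "gripper": 0.6}
    - {"x": 0, "y": 0, "z": 2, "ax": 0, "ay": 0, "az": 0, "gripper": 0.6}
    - {"x": 0, "y": 0, "z": 1, "ax": 0, "ay": 0, "az": 0, "gripper": 0.6}
    - {"x": 0, "y": 0, "z": 0, "ax": 0, "ay": 0, "az": 0, "gripper": 0.6}

```text
clock: 26.55
position: [593.9, -196.7, 21.5]
ee_rot: [1.0, 0.001, -0.003, -0.0]
contact_force: [-0.7, 0.6, -0.7]
gripper_width: 31.7
grasp_force: 59.4
```

Request:
send_rows:
  targets:
    - {"x": 0, "y": 0, "z": 0, "ax": 0, "ay": 0, "az": 0, "gripper": 0.6}
    - {"x": 0, "y": 0, "z": 0, "ax": 0, "ay": 0, "az": 0, "gripper": 0.6}
    - {"x": 0, "y": 0, "z": 0, "ax": 0, "ay": 0, "az": 0, "gripper": 0.6}
    - {"x": 0, "y": 0, "z": 0, "ax": 0, "ay": 0, "az": 0, "gripper": 0.6}

```text
clock: 26.88
position: [596.8, -198.2, 25.7]
ee_rot: [1.0, 0.0, 0.001, 0.0]
contact_force: [1.0, 0.1, 1.2]
gripper_width: 31.4
grasp_force: 59.4
```

Request:
send_rows:
  targets:
    - {"x": 0, "y": 0, "z": 0.8, "ax": 0, "ay": 0, "az": 0, "gripper": 0.6}
    - {"x": 0, "y": 0, "z": 0.8, "ax": 0, "ay": 0, "az": 0, "gripper": 0.6}
    - {"x": 0, "y": 0, "z": 0.6, "ax": 0, "ay": 0, "az": 0, "gripper": 0.6}
    - {"x": 0, "y": 0, "z": 0.3, "ax": 0, "ay": 0, "az": 0, "gripper": 0.6}
    - {"x": 0, "y": 0, "z": 0.2, "ax": 0, "ay": 0, "az": 0, "gripper": 0.6}

```text
clock: 27.3
position: [595.3, -198.3, -4.0]
ee_rot: [1.0, -0.0, -0.001, -0.0]
contact_force: [0.7, -0.3, -0.2]
gripper_width: 30.8
grasp_force: 59.4
```

Request:
send_rows:
  targets:
    - {"x": 0, "y": 0, "z": 0, "ax": 0, "ay": 0, "az": 0, "gripper": 0.6}
    - {"x": 0, "y": 0, "z": 0, "ax": 0, "ay": 0, "az": 0, "gripper": 0.6}
    - {"x": 0, "y": 0, "z": 0, "ax": 0, "ay": 0, "az": 0, "gripper": 0.6}
    - {"x": 0, "y": 0, "z": 0, "ax": 0, "ay": 0, "az": 0, "gripper": 0.6}
    - {"x": 0, "y": 0, "z": 0, "ax": 0, "ay": 0, "az": 0, "gripper": 0.6}

```text
clock: 27.72
position: [596.1, -198.3, -2.5]
ee_rot: [1.0, 0.0, 0.0, 0.0]
contact_force: [-0.2, -0.1, -0.3]
gripper_width: 31.5
grasp_force: 59.4
```

Request:
send_rows:
  targets:
    - {"x": 0, "y": 0, "z": 0, "ax": 0, "ay": 0, "az": 0, "gripper": 0.6}
    - {"x": 0, "y": 0, "z": 0, "ax": 0, "ay": 0, "az": 0, "gripper": 0.6}
    - {"x": 0, "y": 0, "z": 0, "ax": 0, "ay": 0, "az": 0, "gripper": 0.6}
    - {"x": 0, "y": 0, "z": 0, "ax": 0, "ay": 0, "az": 0, "gripper": 0.6}
    - {"x": 0, "y": 0, "z": 0, "ax": 0, "ay": 0, "az": 0, "gripper": 0.6}

```text
clock: 28.13
position: [595.9, -198.2, -2.8]
ee_rot: [1.0, 0.0, 0.0, -0.0]
contact_force: [0.2, -0.7, 0.9]
gripper_width: 31.1
grasp_force: 59.4
```

```bash
python3 - <<'E'
from h import *
im,d=shot('top','t6.png');s=arm.read_state();print(s['position'],s['ee_rot'],s['contact_force'],s['clock'],np.abs(s['joint_vel']).max())
r=blob('top',im,d,(340,140,400,215),yel,14);print('label',r['px'],r['n'])
a=cv2.imread('pics/t6.png')[130:230,310:430];cv2.imwrite('pics/c10.png',cv2.resize(a,None,fx=6,fy=6,interpolation=cv2.INTER_CUBIC))
E
```

```text
[ 595.89834559 -198.26951182   -2.76205022] [9.99999997e-01 7.10510652e-05 2.08965024e-07 4.46085525e-06] [ 0.69490636 -0.03223052 -0.54158022] 28.1833 0.003752756977328892
label [367.6        189.26666667] 75
```

View pics/c10.png

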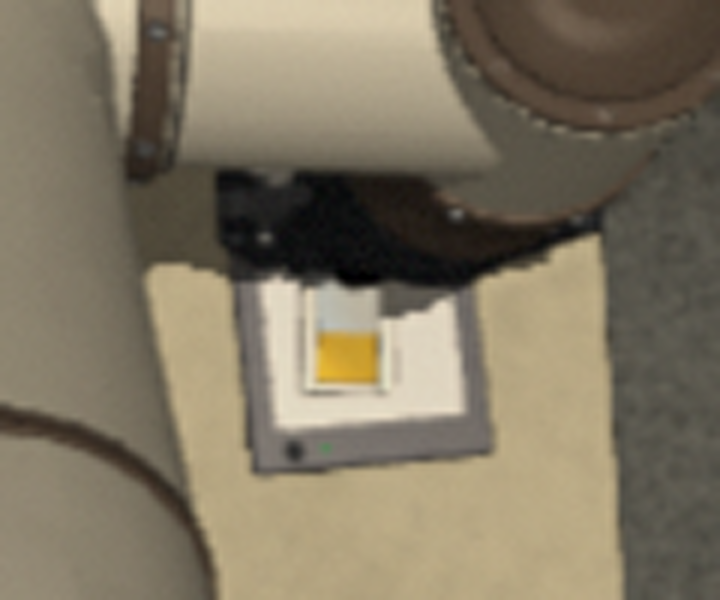

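The label pixel is unchanged, so the slide hasn't moved. The loupe itself is hidden under the gripper. I'll go the last 3.5 mm down and let it settle.

Request:
send_rows:
  targets:
    - {"x": 0, "y": 0, "z": 0.2, "ax": 0, "ay": 0, "az": 0, "gripper": 0.6}
    - {"x": 0, "y": 0, "z": 0.15, "ax": 0, "ay": 0, "az": 0, "gripper": 0.6}
    - {"x": 0, "y": 0, "z": 0, "ax": 0, "ay": 0, "az": 0, "gripper": 0.6}
    - {"x": 0, "y": 0, "z": 0, "ax": 0, "ay": 0, "az": 0, "gripper": 0.6}
    - {"x": 0, "y": 0, "z": 0, "ax": 0, "ay": 0, "az": 0, "gripper": 0.6}

```text
clock: 28.6
position: [595.9, -198.3, -6.4]
ee_rot: [1.0, 0.0, -0.0, 0.0]
contact_force: [-0.2, 0.6, -0.3]
gripper_width: 31.2
grasp_force: 59.4
```

Request:
send_rows:
  targets:
    - {"x": 0, "y": 0, "z": 0, "ax": 0, "ay": 0, "az": 0, "gripper": 0.6}
    - {"x": 0, "y": 0, "z": 0, "ax": 0, "ay": 0, "az": 0, "gripper": 0.6}
    - {"x": 0, "y": 0, "z": 0, "ax": 0, "ay": 0, "az": 0, "gripper": 0.6}
    - {"x": 0, "y": 0, "z": 0, "ax": 0, "ay": 0, "az": 0, "gripper": 0.6}
    - {"x": 0, "y": 0, "z": 0, "ax": 0, "ay": 0, "az": 0, "gripper": 0.6}

```text
clock: 29.02
position: [595.9, -198.3, -6.3]
ee_rot: [1.0, 0.0, -0.0, 0.0]
contact_force: [-0.2, -0.9, -1.0]
gripper_width: 31.3
grasp_force: 59.4
```

Request:
send_rows:
  targets:
    - {"x": 0, "y": 0, "z": 0, "ax": 0, "ay": 0, "az": 0, "gripper": 0.6}
    - {"x": 0, "y": 0, "z": 0, "ax": 0, "ay": 0, "az": 0, "gripper": 0.6}
    - {"x": 0, "y": 0, "z": 0, "ax": 0, "ay": 0, "az": 0, "gripper": 0.6}
    - {"x": 0, "y": 0, "z": 0, "ax": 0, "ay": 0, "az": 0, "gripper": 0.6}
    - {"x": 0, "y": 0, "z": 0, "ax": 0, "ay": 0, "az": 0, "gripper": 0.6}

```text
clock: 29.43
position: [595.9, -198.3, -6.3]
ee_rot: [1.0, 0.0, 0.0, -0.0]
contact_force: [0.5, 0.8, -0.1]
gripper_width: 31.4
grasp_force: 59.4
```

```bash
python3 -c "
from bench import arm
print(arm.job_done())"
```

```text
the job is handed in; nothing more can be done
None
```

The job is handed in at about 29 s: the dust cap lies on the cabinet top off the pad, and the loupe, carried over the bottles, is held still about 10 mm above the glass over the specimen; that final height and centring come from the arm's readings and earlier pictures, because the gripper hid the loupe from the cameras.

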